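Cap the flux-cleaner tank and lock both cam arms

TASK

Close the flux-cleaner tank: set the cam-arm cap on the tank's grooved adaptor and press it down slowly and gently, both arms still raised, until it is fully home against its stiff seal. Then swing its two cam arms down slowly, one after the other, until each is fully closed, without ramming or overloading the fitting, and leave the other things on the bench where they are.

Things in the scene. Friction and masses are not known exactly. Their poses are not given: they have to be found in the camera images.
- tank: Fixed low round stainless tank, 120 mm across, 50 mm high, origin at the centre of its underside, z up. From the middle of its lid rises an upright aluminium grooved adaptor, 53 mm across, its top 145 mm above the bench and chamfered over 5 mm, with a 22 mm wide groove 38 mm across beginning 12.5 mm below the top.
- port_top (a point): Centre of the top face of the grooved adaptor, z up. In its mouth sits a black rubber seal plug, 34 mm across, standing 5 mm proud of this face; it yields only slowly (9 N, plus 2 N for each mm/s) and does not come back. The cap is home when its ceiling lies on this face; there the force rises sharply.
- cap: Loose aluminium cap, mouth down, 0.2 to 0.5 kg; origin at the centre of its mouth, z up. Round skirt 67 mm across, 56 mm bore. Flat top 52 mm above the origin, on it a square grip boss 28 x 28 mm (sides along x, y) from 52 to 86 mm. Two cam arms on its +x and -x sides, hinges along y, 38 mm from the centre, 24 mm above the origin; raised they reach 80 mm out: grip across y.
- cap_seat (a point): Centre of the flat ceiling inside the cap, 44 mm above its mouth; z up. Set on the adaptor (1.5 mm clearance all round, any yaw) and not pressed, it rests about 5 mm above port_top; pressed home it lies on it.
- cam_a (a joint): Hinge of the steel cam arm on the cap's +x side, rad: 0 = open (raised 45 degrees above level, pointing outward), growing as it swings outward and down, 1.92 = closed (end stop, hanging 65 degrees below level, its cam in the groove). Stiff: it stays where left, takes 4 to 6 N at the paddle when swung slowly, more when fast; at the stop the force rises sharply.
- cam_b (a joint): Hinge of the steel cam arm on the cap's -x side, rad: 0 = open (raised 45 degrees above level, pointing outward), growing as it swings outward and down, 1.92 = closed (end stop, hanging 65 degrees below level, its cam in the groove). Stiff: it stays where left, takes 4 to 6 N at the paddle when swung slowly, more when fast; at the stop the force rises sharply.
- cam_a_pad (a point): Point in the mid-plane of the +x-side cam arm, 45 mm from its hinge, within its paddle: steel, 6 mm thick, 20 mm wide (across the swing), ending 58 mm from the hinge. Press it here on its upper/outer face.
- cam_b_pad (a point): Point in the mid-plane of the -x-side cam arm, 45 mm from its hinge, within its paddle: steel, 6 mm thick, 20 mm wide (across the swing), ending 58 mm from the hinge. Press it here on its upper/outer face.
- plain_can: Fixed bystander beside the tank (the two may change sides): a like round can, 120 mm across and 50 mm high, with a wider, plain ungrooved neck 62 mm across whose top is 110 mm above the bench. Origin at the centre of its underside.
- blank_lid: Bystander: loose aluminium lid, 72 mm across, 30 mm high with its knob, no arms. Origin under its centre.
- solder_reel: Bystander: dark reel standing on end, 62 mm across, 40 mm high. Origin under its centre.
- flux_bottle: Bystander: white bottle, 40 mm across, 85 mm high. Origin under its centre.
- driver: Bystander: screwdriver lying along its x axis.
- paste_jar: Bystander: jar, 48 mm across, 40 mm high. Origin under its centre.
- relay: Bystander: black relay block, 30 x 45 x 28 mm. Origin under its centre.
- wrench: Bystander: steel wrench lying along its x axis.
Things that resemble listed ones, but are neither listed nor needed, are in the scene too. Leave any yellow look-alike of the cap alone. What is shaped like the tank but purple is not meant.

How it is judged:
By the outcome, as a careful person would: the job done as asked, in the order asked, and still so for the second after the job is handed in, with the robot touching nothing.
It also fails if it takes over 72 s, if anything falls off the work surface, if the arm or the gripper's body presses on something with over 40 N, if the wrist force passes 120 N, or if a joint passes its speed limit or range.

ROBOT

A 7-joint arm with a two-finger parallel gripper is mounted at the origin on the work surface. World frame = base frame: x ahead of the robot, y to its left, z up, the work surface at z = 0. Lengths are in m, angles in rad, forces in N, time in s.
With the tool pointing down it reaches from about 0.425 to 0.925 m from the base axis. Payload 6.8 kg.
Tool frame: the origin (TCP) lies on the centre line of the jaws, within the pads' length; the fingertips stand 19 mm ahead of it and the grasp point (between the pads) is the TCP; z points along the fingers, y is the line along which they close (so a half turn about z gives the same grasp; the last joint's range is limited). The gripper opens to 85 mm and grips with 20 to 120 N. Pads are 22 mm wide; open, the fingers measure 114 mm over their backs; the gripper's body (76 mm by 85 mm) begins 54 mm behind the grasp point. The pads swing forward as they close: fully open they stand 13 mm farther back than shut.
Start: joints at [1.178, 0.477, 0.022, 1.555, -0.011, 1.109, -0.083], TCP at [0.19, -0.648, 0.25] pointing down, gripper open.
Joint ranges: [-2.96, 2.96], [-0.34, 2.1], [-1.41, 1.46], [0.24, 2.44], [-1.37, 4.51], [0.17, 1.92], [-2.96, 2.96]. Speed limits (rad/s): [2.39, 2.39, 3.14, 3.14, 3.14, 3.14, 3.14].

INTERFACE

Orientations are given as a rotation vector (axis times angle).
In Python, from bench import r gives the robot as it stands. The module is installed in compiled form; this text tells all that it offers.
- The arm moves only by the tool arm_command, never from a script. Its argument "rows" is a list of rows, each an object of numbers: "fingers": the opening, from -1 (shut) to 1 (fully open); "x", "y", "z": the shift along the tool's x, y, z in m; "ax", "ay", "az": the turn, a rotation vector about the tool's x, y, z in degrees. In form: [{"fingers": .., "x": .., "y": .., "z": .., "ax": .., "ay": .., "az": ..}, ...]. A call has 1 to 10 rows; each row shifts and turns the commanded pose from where the row before left it, along the tool's axes as they then stand; what a row does not reach is not made up. A row lasts 1/12 s, in which the tool goes at most 41.7 mm and 7.16 degrees, less where a joint would pass 70% of its speed; a pose out of reach is approached as far as the arm can. A call is refused whole if a number of a shift passes 0.0417 or a number of a turn 7.16, either way. A call with a gripper value outside its range is refused whole. The fingers move at their own pace and stop on an object; "grip_force" is the grip in N (left out, the last holds). Time passes only in rows, so rows that do not move let the fingers close. It gives the time, the measured TCP pose, the force, the opening and the grip force at its end, in the units of the state.
- r.get_obs(): the state, without advancing time (a new reading comes with each control period).
- r.grab_frame(name): name is "side" or "top"; returns a dict with "frame" (420x560x3 uint8, red, green, blue), "depth" (420x560 float32, m along the optical axis (not along the pixel's ray), 0 where there is no reading), "K" (3x3 intrinsics, pixels), "world_from_camera" (4x4, takes a point from camera to world coordinates). Camera axes: x right, y down, z forward; pixel columns grow to the right and rows downward; lengths in m; the calibration is good to about 2 mm. A picture is of the moment at which its call begins.
- r.hand_in(): hands the job in; it is judged then, once.
The state is a dict: "clock": time; "joints": joint angles; "qvel": joint speeds; "tau": joint torques, N m; "tcp_pos": TCP position; "orientation": TCP orientation; "contact_force": force on the tool from outside, world axes, zero at the start; "moment": the same for the moment, N m; "grip_width": finger opening in m; "gripper_force": force on a finger pad.
Only numpy, scipy, OpenCV 4.12 (cv2) and the standard library are available. Lean on these libraries where they do the work, as an engineer would, in place of code of your own. Each camera call takes 0.05 s, during which the arm holds its last target. There are 200 camera calls.

## Working session

There is one attempt and no reset: what is moved stays moved. The work goes in short steps, Python scripts to look and compute and a tool call to move; the robot and the scene stay as the last step left them, time stands still between calls to the robot, and variables do not carry over. Pictures are saved under pics/ and viewed, at most 13 in all, crops included, and the job is handed in when it is done.

Besides the shell and the picture viewer there is one more tool, called after "Request:" as name([rows], argument=value, ...), one row to a line, values as JSON. arm_command: Moves the arm, as the interface text tells. Its arguments: {"type":"object","properties":{"rows":{"type":"array"},"grip_force":{"type":"number"}},"required":["rows"]}

```bash
mkdir -p pics; cat > h.py <<'E'
import numpy as np,cv2
from bench import r
def grab(n,save=None):
    f=r.grab_frame(n)
    if save: cv2.imwrite('pics/'+save,f['frame'][:,:,::-1])
    return f
def world(f):
    d=f['depth'];K=f['K'];v,u=np.mgrid[:d.shape[0],:d.shape[1]]
    p=np.stack([(u-K[0,2])/K[0,0]*d,(v-K[1,2])/K[1,1]*d,d,np.ones_like(d)],-1)
    w=(p@np.array(f['world_from_camera']).T)[...,:3]; w[d==0]=np.nan
    return w
E
python3 - <<'E'
from h import *
a=grab('top','t0.png');b=grab('side','s0.png')
np.savez('f0.npz',wt=world(a),ws=world(b),t=a['frame'],s=b['frame'])
print(a['world_from_camera'],b['world_from_camera'],a['K']);print(r.get_obs())
E
```

```text
[[ 2.80311943e-03 -9.88047473e-01  1.54124411e-01  2.43050292e-01]
 [-9.99940655e-01 -1.14691296e-03  1.08337713e-02 -2.79458237e-04]
 [-1.05275131e-02 -1.54145633e-01 -9.87992052e-01  1.67374751e+00]
 [ 0.00000000e+00  0.00000000e+00  0.00000000e+00  1.00000000e+00]] [[-0.98221295 -0.11848295  0.14566918  0.30801728]
 [-0.18665332  0.53159271 -0.82617778  0.99372757]
 [ 0.0204513  -0.83867215 -0.54425248  0.75180494]
 [ 0.          0.          0.          1.        ]] [[544.6079896    0.         273.3859952 ]
 [  0.         544.6079896  216.35485854]
 [  0.           0.           1.        ]]
{'clock': 0.1, 'joints': array([ 1.17791636,  0.47768966,  0.02233561,  1.5563763 , -0.01149253,
        1.10926971, -0.08314765]), 'qvel': array([-2.76661237e-05, -1.37973045e-03, -1.45682053e-03, -2.51981834e-03,
       -1.59375945e-03,  1.72464495e-03, -8.12085578e-04]), 'tau': array([ 3.90272544e-03, -5.97761250e+01,  1.61326211e+00, -2.81954616e+01,
        1.27599738e-02,  5.06148295e-03,  2.79154807e-05]), 'tcp_pos': array([ 0.18948992, -0.64732976,  0.24943138]), 'orientation': array([-3.10824155e+00, -4.45569037e-01,  5.45321860e-04]), 'contact_force': array([ 0.45143187, -0.72523735,  0.24200519]), 'moment': array([-0.02521811, -0.03964861,  0.02536003]), 'gripper_force': 0.0, 'grip_width': 0.08550137413664984}
```

View pics/t0.png

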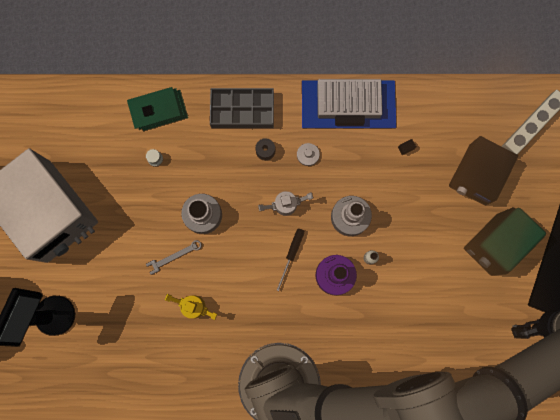

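View pics/s0.png

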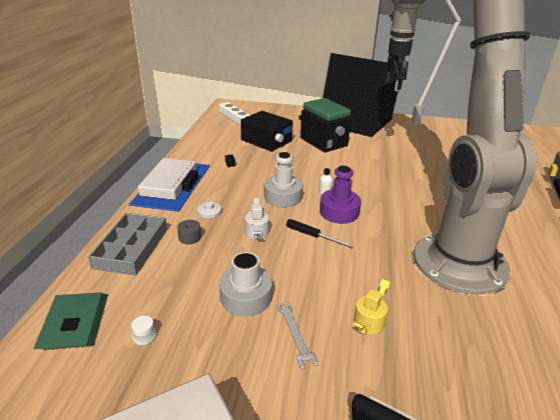

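Top view: the aluminium cap with arms is at (286,203) and its yellow look-alike at (191,307). The grooved tank is at (352,214), the plain can with the wide neck at (201,212), and the purple tank at (336,275). By the description I choose (286,203) for the cap and (352,214) for the tank. I'll check both in one close crop and measure them.

```bash
python3 - <<'E'
from h import *
z=np.load('f0.npz');s=z['s'][140:320,170:400];t=z['t'][160:260,225:395]
c1=cv2.resize(s,None,fx=3,fy=3,interpolation=2)[:540];c2=cv2.resize(t,None,fx=4.0,fy=4.0,interpolation=2)
cv2.imwrite('pics/c1.png',c1[:,:,::-1]);cv2.imwrite('pics/c2.png',c2[:,:,::-1])
def circ(x,y):
    (a,b),R=cv2.minEnclosingCircle(np.c_[x,y].astype(np.float32)*1000);return round(a,1),round(b,1),round(R,1)
for n,w,box in(('top',z['wt'],None),('side',z['ws'],None)):
    P=w.reshape(-1,3);C=z['t' if n=='top' else 's'].reshape(-1,3)
    for nm,(cx,cy) in {'t':None,}.items() if 0 else {}: pass
    # region centres from top pixels
    wt=z['wt']
    for nm,(u,v) in dict(cap=(286,203),tank=(352,214),can=(201,212)).items():
        c=wt[v,u]; m=np.hypot(P[:,0]-c[0],P[:,1]-c[1])<.1
        Q=P[m&np.isfinite(P[:,2])&(P[:,2]>.015)]
        print(n,nm,c.round(3),'zmax',Q[:,2].max().round(3))
        h,e=np.histogram(Q[:,2],np.arange(.015,.175,.005));print(h)
        for lo in np.arange(.04,.16,.005):
            q=Q[(Q[:,2]>lo)&(Q[:,2]<=lo+.005)]
            if len(q)>12: print(round(lo,3),len(q),circ(q[:,0],q[:,1]))
E
```

```text
top cap [ 0.533 -0.02   0.076] zmax 0.098
[ 14  41  51  35  24  31 100 158  72  32   7   2  10  31  41   9   1   0
   0   0   0   0   0   0   0   0   0   0   0   0   0]
0.04 31 (540.1, -19.2, 60.9)
0.045 100 (546.8, -16.2, 70.0)
0.05 158 (538.5, -17.6, 76.4)
0.055 72 (539.0, -19.0, 83.5)
0.06 32 (547.6, -16.1, 82.7)
0.08 31 (541.3, -21.7, 16.4)
0.085 41 (539.6, -19.3, 16.8)
top tank [ 0.489 -0.207  0.142] zmax 0.159
[ 12   9  11   8  14  90 331 278  81  61  25   9   8   4   3   5   6  11
  17   8   4   1   1   4  34  81 104  41  11   0   0]
0.04 90 (502.3, -218.5, 60.2)
0.045 331 (501.6, -218.6, 59.7)
0.05 278 (501.8, -217.9, 59.0)
0.055 81 (500.4, -215.8, 57.2)
0.06 61 (505.8, -211.8, 51.5)
0.065 25 (501.0, -216.7, 33.4)
0.105 17 (496.2, -213.2, 24.6)
0.135 34 (502.4, -218.3, 27.0)
0.14 81 (500.7, -218.7, 26.8)
0.145 104 (499.8, -218.1, 24.6)
0.15 41 (503.8, -216.4, 19.3)
top can [0.5   0.228 0.11 ] zmax 0.119
[ 16  12  15   8  14  87 311 270  92  32  12   2   7   8   8   6   5  29
 126 162  40   0   0   0   0   0   0   0   0   0   0]
0.04 87 (508.4, 237.3, 60.6)
0.045 311 (508.2, 2
[... 1437 characters left out ...]
14 50 (499.4, -211.7, 25.9)
0.145 52 (499.2, -212.5, 23.4)
0.15 21 (499.6, -214.8, 16.3)
side can [0.5   0.228 0.11 ] zmax 0.114
[ 85  81  90  84  86  97 487 364  92  97  44  40  46  52  45  54  46  44
 177 276   0   0   0   0   0   0   0   0   0   0   0]
0.04 97 (502.5, 252.4, 58.2)
0.045 487 (506.2, 241.5, 60.6)
0.05 364 (505.8, 242.7, 59.0)
0.055 92 (505.8, 241.4, 36.5)
0.06 97 (505.1, 242.3, 35.7)
0.065 44 (505.3, 245.3, 30.3)
0.07 40 (502.6, 250.5, 28.8)
0.075 46 (504.2, 248.3, 29.7)
0.08 52 (504.4, 247.6, 29.8)
0.085 45 (504.2, 247.8, 29.6)
0.09 54 (504.3, 247.1, 29.6)
0.095 46 (504.2, 247.4, 29.5)
0.1 44 (504.4, 246.4, 29.5)
0.105 177 (505.8, 240.0, 32.3)
0.11 276 (505.9, 242.0, 31.7)
```

View pics/c1.png

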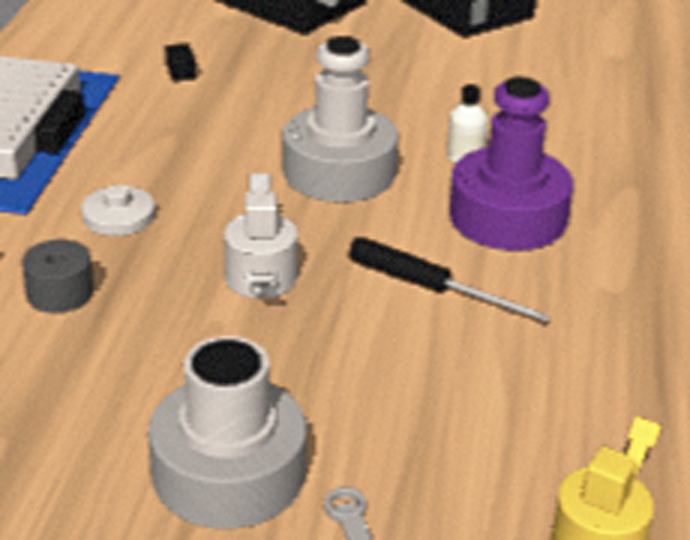

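View pics/c2.png

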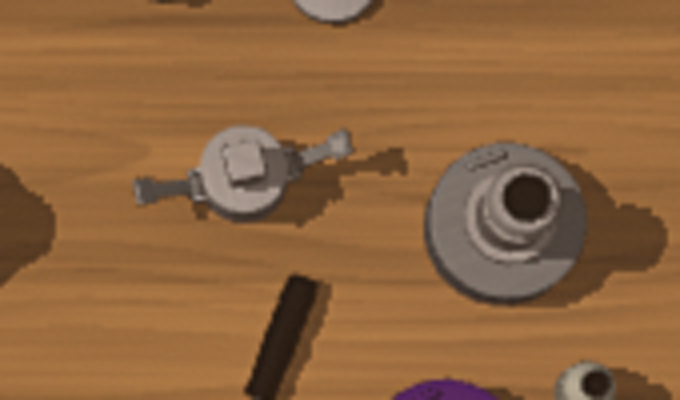

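The close crop confirms the choice. The silver cap has a square boss and two raised arms at about (262,230) in the crop, and the tank with the narrow grooved neck is at (342,110). The wide plain neck at (228,430) belongs to the can, and the purple and yellow ones are decoys. Next I get the cap's yaw and plan the approach.

```bash
cat >> h.py <<'E'
from scipy.spatial.transform import Rotation as Ro, Slerp
import json
def tool(yaw,tilt=0): # tool y at world yaw(deg), tilted about tool y (deg)
    a=np.radians(yaw);y=np.array([np.cos(a),np.sin(a),0]);z=np.array([0,0,-1.]);x=np.cross(y,z)
    return Ro.from_matrix(np.c_[x,y,z])*Ro.from_euler('y',tilt,degrees=True)
def plan(p1,R1,n,p0=None,R0=None,fingers=None,dec=4):
    o=r.get_obs();p0=o['tcp_pos'] if p0 is None else p0;R0=Ro.from_rotvec(o['orientation']) if R0 is None else R0
    S=Slerp([0,1],Ro.concatenate([R0,R1]));p,R=np.array(p0),R0;out=[]
    for k in range(1,n+1):
        t=R.inv().apply(p0+(np.array(p1)-p0)*k/n-p);a=(R.inv()*S(k/n)).as_rotvec(degrees=True)
        t=t.round(dec);a=a.round(2)
        p=p+R.apply(t);R=R*Ro.from_rotvec(a,degrees=True)
        out.append(dict(zip(('x','y','z','ax','ay','az'),[float(v) for v in (*t,*a)])))
    return out
def show(rows):
    for i in range(0,len(rows),10): print(json.dumps([{k:v for k,v in q.items() if abs(v)>1e-6} for q in rows[i:i+10]]))
E
python3 - <<'E'
from h import *
z=np.load('f0.npz')
for n in('wt','ws'):
    P=z[n].reshape(-1,3);c=np.array([.538,-.0175])
    d=P[:,:2]-c;rr=np.hypot(*d.T)
    q=d[(rr>.045)&(rr<.09)&(P[:,2]>.03)&(P[:,2]<.09)]
    A,B=q[q[:,1]<0],q[q[:,1]>0];v=A.mean(0)-B.mean(0);print(n,len(A),len(B),'yaw',np.degrees(np.arctan2(v[1],v[0])),((A.mean(0)+B.mean(0))/2+c))
print(tool(-73.7).as_rotvec())
show(plan([.538,-.0175,.16],tool(13),19))
E
```

```text
wt 69 62 yaw -76.37815577993057 [ 0.54018089 -0.01796356]
ws 42 18 yaw -76.81754752033827 [ 0.5371959  -0.01442782]
[3.10986358 0.44536831 0.        ]
[{"x": 0.0269, "y": -0.0267, "z": 0.0047, "az": -4.56}, {"x": 0.029, "y": -0.0244, "z": 0.0048, "ax": -0.01, "ay": -0.01, "az": -4.56}, {"x": 0.0308, "y": -0.022, "z": 0.0047, "az": -4.57}, {"x": 0.0324, "y": -0.0196, "z": 0.0048, "ax": -0.01, "az": -4.56}, {"x": 0.0339, "y": -0.0168, "z": 0.0047, "ay": -0.01, "az": -4.56}, {"x": 0.0352, "y": -0.0142, "z": 0.0047, "az": -4.56}, {"x": 0.0361, "y": -0.0113, "z": 0.0048, "ax": -0.01, "az": -4.57}, {"x": 0.037, "y": -0.0084, "z": 0.0047, "ay": -0.01, "az": -4.56}, {"x": 0.0375, "y": -0.0054, "z": 0.0047, "ax": -0.01, "az": -4.56}, {"x": 0.0378, "y": -0.0024, "z": 0.0047, "az": -4.56}]
[{"x": 0.0379, "y": 0.0006, "z": 0.0047, "ax": -0.01, "ay": -0.01, "az": -4.57}, {"x": 0.0377, "y": 0.0036, "z": 0.0048, "az": -4.56}, {"x": 0.0373, "y": 0.0066, "z": 0.0047, "az": -4.56}, {"x": 0.0366, "y": 0.0095, "z": 0.0047, "ax": -0.01, "ay": -0.01, "az": -4.56}, {"x": 0.0358, "y": 0.0125, "z": 0.0047, "az": -4.57}, {"x": 0.0347, "y": 0.0152, "z": 0.0047, "ax": -0.01, "az": -4.56}, {"x": 0.0334, "y": 0.018, "z": 0.0047, "ay": -0.01, "az": -4.56}, {"x": 0.0318, "y": 0.0205, "z": 0.0047, "az": -4.56}, {"x": 0.0301, "y": 0.023, "z": 0.0047, "ax": -0.01, "az": -4.56}]
```

Request:
arm_command([
  {"fingers": 1,"x": 0.027,"y": -0.027,"az": -4.56},
  {"x": 0.029,"y": -0.024,"az": -4.56},
  {"x": 0.031,"y": -0.022,"az": -4.56},
  {"x": 0.032,"y": -0.02,"az": -4.56},
  {"x": 0.034,"y": -0.017,"az": -4.56},
  {"x": 0.035,"y": -0.014,"az": -4.56},
  {"x": 0.036,"y": -0.011,"az": -4.56},
  {"x": 0.037,"y": -0.008,"az": -4.56},
  {"x": 0.0375,"y": -0.005,"az": -4.56},
  {"x": 0.038,"y": -0.002,"az": -4.56},
])

```text
validation failed for argument at $.ro...
```

Request:
arm_command([
  {"x": 0.038,"y": 0.001,"az": -4.56},
  {"x": 0.038,"y": 0.004,"az": -4.56},
  {"x": 0.037,"y": 0.007,"az": -4.56},
  {"x": 0.037,"y": 0.0095,"az": -4.56},
  {"x": 0.036,"y": 0.0125,"az": -4.56},
  {"x": 0.035,"y": 0.015,"az": -4.56},
  {"x": 0.033,"y": 0.018,"az": -4.56},
  {"x": 0.032,"y": 0.0205,"az": -4.56},
  {"x": 0.03,"y": 0.023,"az": -4.56},
  {},
])

```text
validation failed for argument at $.ro...
```

Request:
arm_command([
  {"fingers": 1,"x": 0.027,"y": -0.027,"z": 0,"ax": 0,"ay": 0,"az": -4.56},
  {"fingers": 1,"x": 0.029,"y": -0.024,"z": 0,"ax": 0,"ay": 0,"az": -4.56},
  {"fingers": 1,"x": 0.031,"y": -0.022,"z": 0,"ax": 0,"ay": 0,"az": -4.56},
  {"fingers": 1,"x": 0.032,"y": -0.02,"z": 0,"ax": 0,"ay": 0,"az": -4.56},
  {"fingers": 1,"x": 0.034,"y": -0.017,"z": 0,"ax": 0,"ay": 0,"az": -4.56},
  {"fingers": 1,"x": 0.035,"y": -0.014,"z": 0,"ax": 0,"ay": 0,"az": -4.56},
  {"fingers": 1,"x": 0.036,"y": -0.011,"z": 0,"ax": 0,"ay": 0,"az": -4.56},
  {"fingers": 1,"x": 0.037,"y": -0.008,"z": 0,"ax": 0,"ay": 0,"az": -4.56},
  {"fingers": 1,"x": 0.0375,"y": -0.005,"z": 0,"ax": 0,"ay": 0,"az": -4.56},
  {"fingers": 1,"x": 0.038,"y": -0.002,"z": 0,"ax": 0,"ay": 0,"az": -4.56},
])

```text
clock: 0.93
tcp_pos: [0.3743, -0.3153, 0.2502]
orientation: [-2.691, -1.621, 0.001]
contact_force: [1.1, -0.6, -0.0]
grip_width: 0.0852
gripper_force: 0.0
```

Request:
arm_command([
  {"fingers": 1,"x": 0.038,"y": 0.001,"z": 0,"ax": 0,"ay": 0,"az": -4.56},
  {"fingers": 1,"x": 0.038,"y": 0.004,"z": 0,"ax": 0,"ay": 0,"az": -4.56},
  {"fingers": 1,"x": 0.037,"y": 0.007,"z": 0,"ax": 0,"ay": 0,"az": -4.56},
  {"fingers": 1,"x": 0.037,"y": 0.0095,"z": 0,"ax": 0,"ay": 0,"az": -4.56},
  {"fingers": 1,"x": 0.036,"y": 0.0125,"z": 0,"ax": 0,"ay": 0,"az": -4.56},
  {"fingers": 1,"x": 0.035,"y": 0.015,"z": 0,"ax": 0,"ay": 0,"az": -4.56},
  {"fingers": 1,"x": 0.033,"y": 0.018,"z": 0,"ax": 0,"ay": 0,"az": -4.56},
  {"fingers": 1,"x": 0.032,"y": 0.0205,"z": 0,"ax": 0,"ay": 0,"az": -4.56},
  {"fingers": 1,"x": 0.03,"y": 0.023,"z": 0,"ax": 0,"ay": 0,"az": -4.56},
  {"fingers": 1,"x": 0,"y": 0,"z": 0,"ax": 0,"ay": 0,"az": 0},
])

```text
clock: 1.77
tcp_pos: [0.5429, -0.0102, 0.2507]
orientation: [-1.939, -2.47, -0.009]
contact_force: [0.1, 1.0, 0.5]
grip_width: 0.0856
gripper_force: 0.0
```

```bash
python3 - <<'E'
from h import *
R=Ro.from_rotvec(r.get_obs()['orientation']);print(R.as_matrix().round(3))
show(plan([.538,-.0168,.075],tool(13.4),9))
E
```

```text
[[-0.237  0.971  0.003]
 [ 0.971  0.237  0.005]
 [ 0.004  0.004 -1.   ]]
[{"x": -0.0007, "y": -0.0008, "z": 0.0195, "ax": 0.02, "ay": -0.03, "az": 0.04}, {"x": -0.0006, "y": -0.0007, "z": 0.0195, "ax": 0.03, "ay": -0.03, "az": 0.03}, {"x": -0.0007, "y": -0.0008, "z": 0.0196, "ax": 0.02, "ay": -0.02, "az": 0.04}, {"x": -0.0006, "y": -0.0007, "z": 0.0195, "ax": 0.02, "ay": -0.03, "az": 0.04}, {"x": -0.0006, "y": -0.0008, "z": 0.0195, "ax": 0.03, "ay": -0.03, "az": 0.04}, {"x": -0.0007, "y": -0.0007, "z": 0.0195, "ax": 0.02, "ay": -0.03, "az": 0.03}, {"x": -0.0006, "y": -0.0007, "z": 0.0195, "ax": 0.02, "ay": -0.03, "az": 0.04}, {"x": -0.0006, "y": -0.0007, "z": 0.0196, "ax": 0.03, "ay": -0.02, "az": 0.04}, {"x": -0.0006, "y": -0.0007, "z": 0.0195, "ax": 0.02, "ay": -0.03, "az": 0.03}]
```

Request:
arm_command([
  {"fingers": 1,"x": -0.0012,"y": -0.0014,"z": 0.024,"ax": 0.2,"ay": -0.25,"az": 0.3},
  {"fingers": 1,"x": -0.0012,"y": -0.0014,"z": 0.03,"ax": 0,"ay": 0,"az": 0},
  {"fingers": 1,"x": -0.0012,"y": -0.0014,"z": 0.03,"ax": 0,"ay": 0,"az": 0},
  {"fingers": 1,"x": -0.0012,"y": -0.0014,"z": 0.03,"ax": 0,"ay": 0,"az": 0},
  {"fingers": 1,"x": -0.0012,"y": -0.0012,"z": 0.025,"ax": 0,"ay": 0,"az": 0},
  {"fingers": 1,"x": 0,"y": 0,"z": 0.02,"ax": 0,"ay": 0,"az": 0},
  {"fingers": 1,"x": 0,"y": 0,"z": 0.015,"ax": 0,"ay": 0,"az": 0},
  {"fingers": 1,"x": 0,"y": 0,"z": 0,"ax": 0,"ay": 0,"az": 0},
  {"fingers": 1,"x": 0,"y": 0,"z": 0,"ax": 0,"ay": 0,"az": 0},
])

```text
clock: 2.52
tcp_pos: [0.5341, -0.0269, 0.0758]
orientation: [-1.963, -2.452, 0.01]
contact_force: [0.1, -0.5, 0.5]
grip_width: 0.0857
gripper_force: 0.0
```

```bash
python3 - <<'E'
from h import *
a=grab('top');b=grab('side')
t=cv2.resize(a['frame'][150:260,220:360],(700,550))[:, :400]
s=cv2.resize(b['frame'][130:260,200:320],(400,433))
s=cv2.copyMakeBorder(s,0,117,0,0,0)
cv2.imwrite('pics/g1.png',np.hstack([t,s])[:,:,::-1])
o=r.get_obs();print(o['tcp_pos'],o['contact_force'],Ro.from_rotvec(o['orientation']).as_matrix().round(3))
E
```

```text
[ 0.53547131 -0.02679139  0.07730387] [0.7162139  0.37607992 0.47052061] [[-0.219  0.976 -0.001]
 [ 0.976  0.219 -0.005]
 [-0.005 -0.002 -1.   ]]
```

View pics/g1.png

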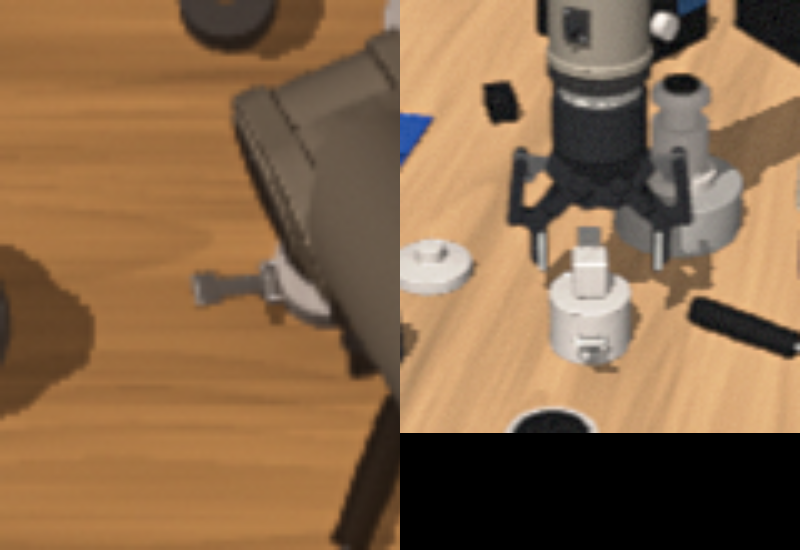

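The side crop shows the boss at (590,270), between the open fingers at (540,250) and (658,250). The arm hides the cap in the top view. The TCP is about 10 mm off along the pad width, so I correct that and then close.

Request:
arm_command([
  {"fingers": 1,"x": 0.004,"y": 0.002,"z": 0,"ax": 0,"ay": 0,"az": 0},
  {"fingers": 1,"x": 0.005,"y": 0.0026,"z": 0,"ax": 0,"ay": 0,"az": 0},
  {"fingers": 1,"x": 0,"y": 0,"z": 0,"ax": 0,"ay": 0,"az": 0},
  {"fingers": 1,"x": 0,"y": 0,"z": 0,"ax": 0,"ay": 0,"az": 0},
])

```text
clock: 2.95
tcp_pos: [0.5378, -0.0163, 0.0769]
orientation: [1.96, 2.452, -0.007]
contact_force: [-0.6, -0.2, -0.1]
grip_width: 0.0854
gripper_force: 0.0
```

```bash
python3 - <<'E'
from h import *
f=[grab('side') for _ in range(1)]
P=world(f[0]).reshape(-1,3);C=f[0]['frame'].reshape(-1,3)
d=np.hypot(P[:,0]-.538,P[:,1]+.0175)
q=P[(d<.03)&(P[:,2]>.08)&(P[:,2]<.092)&(C.min(1)>110)]
print(len(q),q.mean(0))
for _ in range(3):
    o=r.get_obs();print(o['clock'],o['tcp_pos'],o['joints'].round(4))
E
```

```text
69 [ 0.53843479 -0.01405259  0.08485291]
3.0 [ 0.53758049 -0.01672005  0.07670944] [ 0.3032  0.5378 -0.4941  1.9908  0.3906  0.7081 -0.2122]
3.0 [ 0.53758049 -0.01672005  0.07670944] [ 0.3032  0.5378 -0.4941  1.9908  0.3906  0.7081 -0.2122]
3.0 [ 0.53758049 -0.01672005  0.07670944] [ 0.3032  0.5378 -0.4941  1.9908  0.3906  0.7081 -0.2122]
```

Request:
arm_command([
  {"fingers": -1,"x": 0,"y": 0,"z": 0,"ax": 0,"ay": 0,"az": 0},
  {"fingers": -1,"x": 0,"y": 0,"z": 0,"ax": 0,"ay": 0,"az": 0},
  {"fingers": -1,"x": 0,"y": 0,"z": 0,"ax": 0,"ay": 0,"az": 0},
  {"fingers": -1,"x": 0,"y": 0,"z": 0,"ax": 0,"ay": 0,"az": 0},
  {"fingers": -1,"x": 0,"y": 0,"z": 0,"ax": 0,"ay": 0,"az": 0},
  {"fingers": -1,"x": 0,"y": 0,"z": 0,"ax": 0,"ay": 0,"az": 0},
  {"fingers": -1,"x": 0,"y": 0,"z": 0,"ax": 0,"ay": 0,"az": 0},
  {"fingers": -1,"x": 0,"y": 0,"z": 0,"ax": 0,"ay": 0,"az": 0},
  {"fingers": -1,"x": 0,"y": 0,"z": 0,"ax": 0,"ay": 0,"az": 0},
], grip_force=70)

```text
clock: 3.75
tcp_pos: [0.5378, -0.0169, 0.0765]
orientation: [1.962, 2.451, -0.007]
contact_force: [2.2, 0.5, -0.3]
grip_width: 0.0269
gripper_force: 71.6
```

Gripped at 27 mm, which matches the boss. Lift.

Request:
arm_command([
  {"fingers": -1,"x": 0,"y": 0,"z": -0.01,"ax": 0,"ay": 0,"az": 0},
  {"fingers": -1,"x": 0,"y": 0,"z": -0.02,"ax": 0,"ay": 0,"az": 0},
  {"fingers": -1,"x": 0,"y": 0,"z": -0.03,"ax": 0,"ay": 0,"az": 0},
  {"fingers": -1,"x": 0,"y": 0,"z": -0.03,"ax": 0,"ay": 0,"az": 0},
  {"fingers": -1,"x": 0,"y": 0,"z": -0.03,"ax": 0,"ay": 0,"az": 0},
  {"fingers": -1,"x": 0,"y": 0,"z": -0.03,"ax": 0,"ay": 0,"az": 0},
  {"fingers": -1,"x": 0,"y": 0,"z": -0.03,"ax": 0,"ay": 0,"az": 0},
  {"fingers": -1,"x": 0,"y": 0,"z": -0.01,"ax": 0,"ay": 0,"az": 0},
  {"fingers": -1,"x": 0,"y": 0,"z": 0,"ax": 0,"ay": 0,"az": 0},
  {"fingers": -1,"x": 0,"y": 0,"z": 0,"ax": 0,"ay": 0,"az": 0},
])

```text
clock: 4.58
tcp_pos: [0.5367, -0.0164, 0.2652]
orientation: [1.963, 2.452, -0.011]
contact_force: [-0.2, -0.1, -4.3]
grip_width: 0.0271
gripper_force: 71.2
```

```bash
python3 - <<'E'
from h import *
o=r.get_obs();print(o['grip_width'],o['contact_force'],Ro.from_rotvec(o['orientation']).as_matrix().round(3))
show(plan([.5,-.2155,.265],tool(-10),9))
E
```

```text
0.027133565583464088 [-0.15391753 -0.14415997 -4.30607921] [[-0.219  0.976 -0.004]
 [ 0.976  0.219 -0.006]
 [-0.004 -0.005 -1.   ]]
[{"x": -0.0207, "y": -0.0088, "z": 0.0002, "ax": -0.03, "ay": 0.03, "az": 2.52}, {"x": -0.0211, "y": -0.0079, "z": 0.0001, "ax": -0.03, "ay": 0.04, "az": 2.51}, {"x": -0.0213, "y": -0.007, "z": 0.0001, "ax": -0.02, "ay": 0.03, "az": 2.52}, {"x": -0.0217, "y": -0.006, "z": 0.0001, "ax": -0.03, "ay": 0.04, "az": 2.51}, {"x": -0.0219, "y": -0.0051, "z": 0.0001, "ax": -0.03, "ay": 0.03, "az": 2.52}, {"x": -0.0221, "y": -0.0041, "z": 0.0001, "ax": -0.03, "ay": 0.04, "az": 2.52}, {"x": -0.0223, "y": -0.0032, "z": 0.0001, "ax": -0.03, "ay": 0.03, "az": 2.51}, {"x": -0.0224, "y": -0.0021, "ax": -0.02, "ay": 0.04, "az": 2.52}, {"x": -0.0225, "y": -0.0012, "z": 0.0001, "ax": -0.03, "ay": 0.03, "az": 2.51}]
```

Request:
arm_command([
  {"fingers": -1,"x": -0.0207,"y": -0.0088,"z": 0,"ax": -0.03,"ay": 0.04,"az": 2.5},
  {"fingers": -1,"x": -0.0211,"y": -0.0079,"z": 0,"ax": -0.03,"ay": 0.04,"az": 2.5},
  {"fingers": -1,"x": -0.0213,"y": -0.007,"z": 0,"ax": -0.03,"ay": 0.04,"az": 2.5},
  {"fingers": -1,"x": -0.0217,"y": -0.006,"z": 0,"ax": -0.03,"ay": 0.04,"az": 2.5},
  {"fingers": -1,"x": -0.0219,"y": -0.0051,"z": 0,"ax": -0.03,"ay": 0.04,"az": 2.5},
  {"fingers": -1,"x": -0.0221,"y": -0.0041,"z": 0,"ax": -0.03,"ay": 0.04,"az": 2.5},
  {"fingers": -1,"x": -0.0223,"y": -0.0032,"z": 0,"ax": -0.03,"ay": 0.04,"az": 2.5},
  {"fingers": -1,"x": -0.0224,"y": -0.0021,"z": 0,"ax": -0.03,"ay": 0.04,"az": 2.5},
  {"fingers": -1,"x": -0.0225,"y": -0.0012,"z": 0,"ax": -0.03,"ay": 0.04,"az": 2.5},
  {"fingers": -1,"x": 0,"y": 0,"z": 0,"ax": 0,"ay": 0,"az": 0},
])

```text
clock: 5.42
tcp_pos: [0.4987, -0.2215, 0.2648]
orientation: [-2.414, -2.01, 0.002]
contact_force: [-0.8, -1.0, -4.1]
grip_width: 0.0271
gripper_force: 71.2
```

Request:
arm_command([
  {"fingers": -1,"x": 0,"y": 0,"z": 0,"ax": 0,"ay": 0,"az": 0},
  {"fingers": -1,"x": 0,"y": 0,"z": 0,"ax": 0,"ay": 0,"az": 0},
])

```text
clock: 5.58
tcp_pos: [0.501, -0.215, 0.2659]
orientation: [-2.403, -2.021, -0.004]
contact_force: [0.1, 0.7, -3.2]
grip_width: 0.0271
gripper_force: 71.2
```

```bash
python3 - <<'E'
from h import *
from scipy.optimize import least_squares
b=grab('side');w=world(b);z=np.load('f0.npz')
o=r.get_obs();p=o['tcp_pos'];R=Ro.from_rotvec(o['orientation']).as_matrix();print(p,R.round(3))
def cyl(w,lo,hi,c,rad,mr):
    P=w.reshape(-1,3);q=P[(P[:,2]>lo)&(P[:,2]<hi)&(np.hypot(P[:,0]-c[0],P[:,1]-c[1])<mr)]
    s=least_squares(lambda v:np.hypot(q[:,0]-v[0],q[:,1]-v[1])-rad,c,loss='soft_l1',f_scale=.002)
    return s.x.round(4),len(q),np.median(abs(s.fun)).round(4)
# tank neck flange above groove & stem below, first side frame
print('tank stem',cyl(z['ws'],.072,.105,[.499,-.214],.0265,.035))
print('tank groove',cyl(z['ws'],.113,.13,[.499,-.214],.019,.024))
zz=p[2]-.0765
for lo,hi in((zz+.005,zz+.048),(zz+.01,zz+.03),(zz+.03,zz+.048)): print('cap',cyl(w,lo,hi,p[:2].copy(),.0335,.042))
print('stem now',cyl(w,.072,.105,[.499,-.214],.0265,.035))
v=b['frame'][60:200,230:350];cv2.imwrite('pics/h1.png',cv2.resize(v,(600,700))[:600,:,::-1])
E
```

```text
[ 0.50125699 -0.21444869  0.26612248] [[ 0.17   0.985  0.001]
 [ 0.985 -0.17   0.002]
 [ 0.003  0.001 -1.   ]]
tank stem (array([ 0.4998, -0.2173]), 166, np.float64(0.0012))
tank groove (array([ 0.5004, -0.2159]), 59, np.float64(0.0013))
cap (array([ 0.4991, -0.2163]), 268, np.float64(0.0015))
cap (array([ 0.5011, -0.2133]), 125, np.float64(0.0026))
cap (array([ 0.4983, -0.2173]), 118, np.float64(0.0012))
stem now (array([ 0.4998, -0.2173]), 167, np.float64(0.0013))
```

View pics/h1.png

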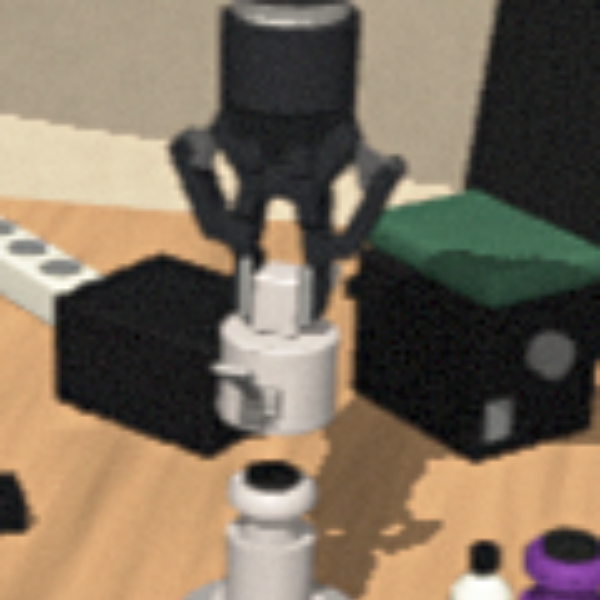

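The side crop shows the cap's skirt at (276,380) right above the adaptor head at (272,490). The cylinder fits agree within 1 mm, so I descend.

Request:
arm_command([
  {"fingers": -1,"x": 0,"y": 0.0006,"z": 0.01,"ax": 0,"ay": 0,"az": 0},
  {"fingers": -1,"x": 0,"y": 0,"z": 0.01,"ax": 0,"ay": 0,"az": 0},
  {"fingers": -1,"x": 0,"y": 0,"z": 0.01,"ax": 0,"ay": 0,"az": 0},
  {"fingers": -1,"x": 0,"y": 0,"z": 0.008,"ax": 0,"ay": 0,"az": 0},
  {"fingers": -1,"x": 0,"y": 0,"z": 0.002,"ax": 0,"ay": 0,"az": 0},
  {"fingers": -1,"x": 0,"y": 0,"z": 0.002,"ax": 0,"ay": 0,"az": 0},
  {"fingers": -1,"x": 0,"y": 0,"z": 0.002,"ax": 0,"ay": 0,"az": 0},
  {"fingers": -1,"x": 0,"y": 0,"z": 0.002,"ax": 0,"ay": 0,"az": 0},
  {"fingers": -1,"x": 0,"y": 0,"z": 0,"ax": 0,"ay": 0,"az": 0},
])

```text
clock: 6.38
tcp_pos: [0.502, -0.2153, 0.2206]
orientation: [2.404, 2.022, 0.004]
contact_force: [0.8, 0.3, -4.3]
grip_width: 0.0264
gripper_force: 71.0
```

Request:
arm_command([
  {"fingers": -1,"x": 0,"y": 0,"z": 0.001,"ax": 0,"ay": 0,"az": 0},
  {"fingers": -1,"x": 0,"y": 0,"z": 0.001,"ax": 0,"ay": 0,"az": 0},
  {"fingers": -1,"x": 0,"y": 0,"z": 0.001,"ax": 0,"ay": 0,"az": 0},
  {"fingers": -1,"x": 0,"y": 0,"z": 0.001,"ax": 0,"ay": 0,"az": 0},
  {"fingers": -1,"x": 0,"y": 0,"z": 0.001,"ax": 0,"ay": 0,"az": 0},
  {"fingers": -1,"x": 0,"y": 0,"z": 0.001,"ax": 0,"ay": 0,"az": 0},
  {"fingers": -1,"x": 0,"y": 0,"z": 0.001,"ax": 0,"ay": 0,"az": 0},
  {"fingers": -1,"x": 0,"y": 0,"z": 0,"ax": 0,"ay": 0,"az": 0},
])

```text
clock: 7.05
tcp_pos: [0.5019, -0.2152, 0.2135]
orientation: [2.404, 2.023, 0.004]
contact_force: [0.7, -0.1, -4.0]
grip_width: 0.0272
gripper_force: 71.1
```

Request:
arm_command([
  {"fingers": -1,"x": 0,"y": 0,"z": 0.003,"ax": 0,"ay": 0,"az": 0},
  {"fingers": -1,"x": 0,"y": 0,"z": 0.003,"ax": 0,"ay": 0,"az": 0},
  {"fingers": -1,"x": 0,"y": 0,"z": 0.003,"ax": 0,"ay": 0,"az": 0},
  {"fingers": -1,"x": 0,"y": 0,"z": 0.003,"ax": 0,"ay": 0,"az": 0},
  {"fingers": -1,"x": 0,"y": 0,"z": 0.003,"ax": 0,"ay": 0,"az": 0},
  {"fingers": -1,"x": 0,"y": 0,"z": 0.003,"ax": 0,"ay": 0,"az": 0},
  {"fingers": -1,"x": 0,"y": 0,"z": 0.003,"ax": 0,"ay": 0,"az": 0},
  {"fingers": -1,"x": 0,"y": 0,"z": 0.002,"ax": 0,"ay": 0,"az": 0},
  {"fingers": -1,"x": 0,"y": 0,"z": 0.001,"ax": 0,"ay": 0,"az": 0},
  {"fingers": -1,"x": 0,"y": 0,"z": 0,"ax": 0,"ay": 0,"az": 0},
])

```text
clock: 7.88
tcp_pos: [0.5019, -0.2152, 0.1894]
orientation: [-2.404, -2.023, -0.004]
contact_force: [1.5, 0.7, -4.7]
grip_width: 0.0269
gripper_force: 71.2
```

Request:
arm_command([
  {"fingers": -1,"x": 0,"y": 0,"z": 0.001,"ax": 0,"ay": 0,"az": 0},
  {"fingers": -1,"x": 0,"y": 0,"z": 0.001,"ax": 0,"ay": 0,"az": 0},
  {"fingers": -1,"x": 0,"y": 0,"z": 0.001,"ax": 0,"ay": 0,"az": 0},
  {"fingers": -1,"x": 0,"y": 0,"z": 0.001,"ax": 0,"ay": 0,"az": 0},
  {"fingers": -1,"x": 0,"y": 0,"z": 0.0005,"ax": 0,"ay": 0,"az": 0},
  {"fingers": -1,"x": 0,"y": 0,"z": 0.0005,"ax": 0,"ay": 0,"az": 0},
  {"fingers": -1,"x": 0,"y": 0,"z": 0.0003,"ax": 0,"ay": 0,"az": 0},
  {"fingers": -1,"x": 0,"y": 0,"z": 0.0003,"ax": 0,"ay": 0,"az": 0},
  {"fingers": -1,"x": 0,"y": 0,"z": 0.0003,"ax": 0,"ay": 0,"az": 0},
  {"fingers": -1,"x": 0,"y": 0,"z": 0.0003,"ax": 0,"ay": 0,"az": 0},
])

```text
clock: 8.72
tcp_pos: [0.5021, -0.2153, 0.1835]
orientation: [2.404, 2.022, 0.004]
contact_force: [0.2, -0.9, -4.0]
grip_width: 0.0269
gripper_force: 71.2
```

Request:
arm_command([
  {"fingers": -1,"x": 0,"y": 0,"z": 0.0003,"ax": 0,"ay": 0,"az": 0},
  {"fingers": -1,"x": 0,"y": 0,"z": 0.0003,"ax": 0,"ay": 0,"az": 0},
  {"fingers": -1,"x": 0,"y": 0,"z": 0.0003,"ax": 0,"ay": 0,"az": 0},
  {"fingers": -1,"x": 0,"y": 0,"z": 0.0003,"ax": 0,"ay": 0,"az": 0},
  {"fingers": -1,"x": 0,"y": 0,"z": 0.0003,"ax": 0,"ay": 0,"az": 0},
  {"fingers": -1,"x": 0,"y": 0,"z": 0.0003,"ax": 0,"ay": 0,"az": 0},
  {"fingers": -1,"x": 0,"y": 0,"z": 0.0003,"ax": 0,"ay": 0,"az": 0},
  {"fingers": -1,"x": 0,"y": 0,"z": 0.0003,"ax": 0,"ay": 0,"az": 0},
])

```text
clock: 9.38
tcp_pos: [0.5021, -0.2152, 0.182]
orientation: [2.403, 2.022, 0.004]
contact_force: [-3.9, 1.0, 8.2]
grip_width: 0.0269
gripper_force: 72.7
```

Request:
arm_command([
  {"fingers": -1,"x": 0,"y": 0,"z": 0.0003,"ax": 0,"ay": 0,"az": 0},
  {"fingers": -1,"x": 0,"y": 0,"z": 0.0003,"ax": 0,"ay": 0,"az": 0},
  {"fingers": -1,"x": 0,"y": 0,"z": 0.0003,"ax": 0,"ay": 0,"az": 0},
  {"fingers": -1,"x": 0,"y": 0,"z": 0.0003,"ax": 0,"ay": 0,"az": 0},
  {"fingers": -1,"x": 0,"y": 0,"z": 0.0003,"ax": 0,"ay": 0,"az": 0},
  {"fingers": -1,"x": 0,"y": 0,"z": 0.0003,"ax": 0,"ay": 0,"az": 0},
  {"fingers": -1,"x": 0,"y": 0,"z": 0.0003,"ax": 0,"ay": 0,"az": 0},
  {"fingers": -1,"x": 0,"y": 0,"z": 0.0003,"ax": 0,"ay": 0,"az": 0},
])

```text
clock: 10.05
tcp_pos: [0.5022, -0.2152, 0.1802]
orientation: [2.403, 2.022, 0.003]
contact_force: [-5.2, 1.3, 11.5]
grip_width: 0.027
gripper_force: 73.2
```

Request:
arm_command([
  {"fingers": -1,"x": 0,"y": -0.0003,"z": 0.0003,"ax": 0,"ay": 0,"az": 0},
  {"fingers": -1,"x": 0,"y": -0.0003,"z": 0.0003,"ax": 0,"ay": 0,"az": 0},
  {"fingers": -1,"x": 0,"y": 0,"z": 0.0003,"ax": 0,"ay": 0,"az": 0},
  {"fingers": -1,"x": 0,"y": 0,"z": 0.0003,"ax": 0,"ay": 0,"az": 0},
  {"fingers": -1,"x": 0,"y": 0,"z": 0.0003,"ax": 0,"ay": 0,"az": 0},
  {"fingers": -1,"x": 0,"y": 0,"z": 0.0003,"ax": 0,"ay": 0,"az": 0},
])

```text
clock: 10.55
tcp_pos: [0.5021, -0.2152, 0.1787]
orientation: [2.402, 2.021, 0.005]
contact_force: [-4.3, 1.3, 12.1]
grip_width: 0.0269
gripper_force: 73.1
```

Request:
arm_command([
  {"fingers": -1,"x": 0,"y": 0,"z": 0.0003,"ax": 0,"ay": 0,"az": 0},
  {"fingers": -1,"x": 0,"y": 0,"z": 0.0003,"ax": 0,"ay": 0,"az": 0},
  {"fingers": -1,"x": 0,"y": 0,"z": 0.0003,"ax": 0,"ay": 0,"az": 0},
  {"fingers": -1,"x": 0,"y": 0,"z": 0.0002,"ax": 0,"ay": 0,"az": 0},
])

```text
clock: 10.88
tcp_pos: [0.5021, -0.2152, 0.1776]
orientation: [2.402, 2.021, 0.005]
contact_force: [-4.1, 2.1, 11.9]
grip_width: 0.0269
gripper_force: 73.2
```

Request:
arm_command([
  {"fingers": -1,"x": 0,"y": 0,"z": 0.0002,"ax": 0,"ay": 0,"az": 0},
  {"fingers": -1,"x": 0,"y": 0,"z": 0.0002,"ax": 0,"ay": 0,"az": 0},
  {"fingers": -1,"x": 0,"y": 0,"z": 0.0002,"ax": 0,"ay": 0,"az": 0},
])

```text
clock: 11.13
tcp_pos: [0.5021, -0.2152, 0.1772]
orientation: [2.402, 2.021, 0.004]
contact_force: [-4.6, 1.8, 16.3]
grip_width: 0.0271
gripper_force: 73.7
```

Request:
arm_command([
  {"fingers": -1,"x": 0,"y": 0,"z": 0.0002,"ax": 0,"ay": 0,"az": 0},
  {"fingers": -1,"x": 0,"y": 0,"z": 0.0002,"ax": 0,"ay": 0,"az": 0},
])

```text
clock: 11.3
tcp_pos: [0.5022, -0.2152, 0.1772]
orientation: [2.402, 2.021, 0.004]
contact_force: [-5.7, 2.1, 18.5]
grip_width: 0.0269
gripper_force: 74.1
```

Request:
arm_command([
  {"fingers": -1,"x": 0,"y": 0,"z": 0.0002,"ax": 0,"ay": 0,"az": 0},
  {"fingers": -1,"x": 0,"y": 0,"z": 0.0002,"ax": 0,"ay": 0,"az": 0},
  {"fingers": -1,"x": 0,"y": 0,"z": 0,"ax": 0,"ay": 0,"az": 0},
])

```text
clock: 11.55
tcp_pos: [0.5022, -0.2152, 0.1772]
orientation: [2.402, 2.021, 0.004]
contact_force: [-7.7, 1.5, 19.9]
grip_width: 0.0271
gripper_force: 74.5
```

Request:
arm_command([
  {"fingers": -1,"x": 0,"y": -0.0004,"z": -0.001,"ax": 0,"ay": 0,"az": 0},
  {"fingers": -1,"x": 0,"y": -0.0004,"z": -0.0008,"ax": 0,"ay": 0,"az": 0},
  {"fingers": 0.2,"x": 0,"y": 0,"z": 0,"ax": 0,"ay": 0,"az": 0},
  {"fingers": 0.2,"x": 0,"y": 0,"z": 0,"ax": 0,"ay": 0,"az": 0},
  {"fingers": 0.2,"x": 0,"y": 0,"z": 0,"ax": 0,"ay": 0,"az": 0},
  {"fingers": 0.2,"x": 0,"y": 0,"z": 0,"ax": 0,"ay": 0,"az": 0},
  {"fingers": 0.2,"x": 0,"y": 0,"z": 0,"ax": 0,"ay": 0,"az": 0},
])

```text
clock: 12.13
tcp_pos: [0.5006, -0.215, 0.176]
orientation: [-2.404, -2.023, -0.004]
contact_force: [0.7, -0.9, 0.1]
grip_width: 0.0512
gripper_force: 0.0
```

```bash
python3 - <<'E'
from h import *
o=r.get_obs();print(o['tcp_pos'],o['contact_force'],o['grip_width'],o['joints'].round(2),Ro.from_rotvec(o['orientation']).as_matrix().round(3))
E
```

```text
[ 0.50059247 -0.21497677  0.1759686 ] [ 0.65083434 -0.89112128  0.09918366] 0.05115012505350313 [ 0.63  0.38 -0.42  1.92  0.19  0.88 -0.06] [[ 0.171  0.985  0.002]
 [ 0.985 -0.171  0.002]
 [ 0.002  0.001 -1.   ]]
```

```bash
cat >> h.py <<'E'
CEN=np.array([.5013,-.2155]);HZ=.1247;YAW=-9.85
def cam(phi,s,off=0.,tilt=None):
    tau=(phi+45)/110*35-10 if tilt is None else tilt
    f,t=np.radians(phi),np.radians(tau)
    e=np.array([np.cos(f),-np.sin(f)]);n=np.array([-np.sin(f),-np.cos(f)])
    td=np.array([np.cos(t),-np.sin(t)]);zd=np.array([-np.sin(t),-np.cos(t)])
    sn=np.sin(t-f);k=.011*np.clip(sn/.2,-1,1)
    F=np.array([.038,HZ])+.045*e-.003*n
    C=F-k*td-n*(.011*abs(sn)-k*sn)-off*n
    T=C-.019*zd
    h=np.array([-np.sin(np.radians(YAW)),np.cos(np.radians(YAW))])
    return np.r_[CEN+s*T[0]*h,T[1]],tool(YAW,-s*tau)
def sweep(phis,s,p0=None,R0=None,off=0.):
    rows=[];
    o=r.get_obs();p,R=(o['tcp_pos'],Ro.from_rotvec(o['orientation'])) if p0 is None else (p0,R0)
    for f in phis:
        p1,R1=cam(f,s,off);q=plan(p1,R1,1,p,R)[0];rows.append(q)
        p=p+R.apply([q['x'],q['y'],q['z']]);R=R*Ro.from_rotvec([q['ax'],q['ay'],q['az']],degrees=True)
    return rows
E
python3 - <<'E'
from h import *
p,R=cam(-45,1,.012);print(p)
o=r.get_obs();R0=Ro.from_rotvec(o['orientation'])
u=o['tcp_pos']+[0,0,.075]
v=p.copy();v[2]=.25
show(plan(v,R,4,u,R0));print(p-v)
show(plan(p,R,4,v,R))
print([cam(f,1)[0].round(3) for f in(-45,0,65)])
E
```

```text
[ 0.50901198 -0.17108354  0.18392762]
[{"x": 0.0112, "y": 0.0002, "z": 0.0003, "ax": 0.02, "ay": 2.47}, {"x": 0.0111, "y": 0.0002, "z": 0.0007, "ax": 0.02, "ay": 2.48, "az": 0.01}, {"x": 0.0111, "y": 0.0002, "z": 0.0012, "ax": 0.02, "ay": 2.47}, {"x": 0.0111, "y": 0.0002, "z": 0.0017, "ax": 0.02, "ay": 2.48}]
[ 0.          0.         -0.06607238]
[{"x": -0.0029, "z": 0.0163}, {"x": -0.0028, "z": 0.0162}, {"x": -0.0029, "z": 0.0163}, {"x": -0.0029, "z": 0.0163}]
[array([ 0.51 , -0.163,  0.175]), array([ 0.515, -0.136,  0.147]), array([ 0.515, -0.139,  0.098])]
```

Request:
arm_command([
  {"fingers": 0.2,"x": 0,"y": 0,"z": -0.01,"ax": 0,"ay": 0,"az": 0},
  {"fingers": 0.2,"x": 0,"y": 0,"z": -0.02,"ax": 0,"ay": 0,"az": 0},
  {"fingers": 0.2,"x": 0,"y": 0,"z": -0.025,"ax": 0,"ay": 0,"az": 0},
  {"fingers": -1,"x": 0,"y": 0,"z": -0.02,"ax": 0,"ay": 0,"az": 0},
  {"fingers": -1,"x": 0.011,"y": 0,"z": 0,"ax": 0,"ay": 2.48,"az": 0},
  {"fingers": -1,"x": 0.011,"y": 0,"z": 0.0007,"ax": 0,"ay": 2.48,"az": 0},
  {"fingers": -1,"x": 0.011,"y": 0,"z": 0.0012,"ax": 0,"ay": 2.48,"az": 0},
  {"fingers": -1,"x": 0.011,"y": 0,"z": 0.0017,"ax": 0,"ay": 2.48,"az": 0},
  {"fingers": -1,"x": 0,"y": 0,"z": 0,"ax": 0,"ay": 0,"az": 0},
  {"fingers": -1,"x": 0,"y": 0,"z": 0,"ax": 0,"ay": 0,"az": 0},
])

```text
clock: 12.97
tcp_pos: [0.508, -0.172, 0.251]
orientation: [-2.314, -1.947, -0.203]
contact_force: [-0.5, 0.2, 0.2]
grip_width: -0.0001
gripper_force: 0.0
```

```bash
python3 - <<'E'
from h import *
b=grab('side');w=world(b);o=r.get_obs();p,R=cam(-45,1,.012)
P=w.reshape(-1,3)
# cap top / boss top heights and near arm paddle
d=np.hypot(P[:,0]-CEN[0],P[:,1]-CEN[1])
for lo,hi,rr in((.145,.16,.03),(.178,.195,.02)):
    q=P[(d<rr)&(P[:,2]>lo)&(P[:,2]<hi)];print(len(q),np.median(q,0))
h=np.array([.171,.985]);u=(P[:,:2]-CEN)@h;v=(P[:,:2]-CEN)@[.985,-.171]
q=(u>.06)&(u<.085)&(abs(v)<.015)&(P[:,2]>.13)&(P[:,2]<.19);print('paddle',q.sum(),np.c_[u,v,P[:,2]][q].mean(0))
print(o['tcp_pos'],o['grip_width'],o['contact_force']);show(plan(p,R,4))
cv2.imwrite('pics/k1.png',cv2.resize(b['frame'][80:220,230:350],(600,700),interpolation=2)[:600,:,::-1])
E
```

```text
110 [ 0.50131835 -0.20566607  0.1526775 ]
60 [ 0.49862748 -0.20989429  0.18520585]
paddle 22 [ 0.0787524  -0.00358655  0.15637733]
[ 0.50806446 -0.17203255  0.25093398] 4.443456600555857e-05 [-1.02177836  0.62576192  0.71601726]
[{"x": -0.0026, "y": 0.0002, "z": 0.0165, "ax": 0.03, "ay": 0.02, "az": 0.01}, {"x": -0.0026, "y": 0.0001, "z": 0.0166, "ax": 0.03, "ay": 0.01}, {"x": -0.0027, "y": 0.0002, "z": 0.0165, "ax": 0.03, "ay": 0.02, "az": 0.01}, {"x": -0.0026, "y": 0.0002, "z": 0.0166, "ax": 0.03, "ay": 0.02}]
```

View pics/k1.png

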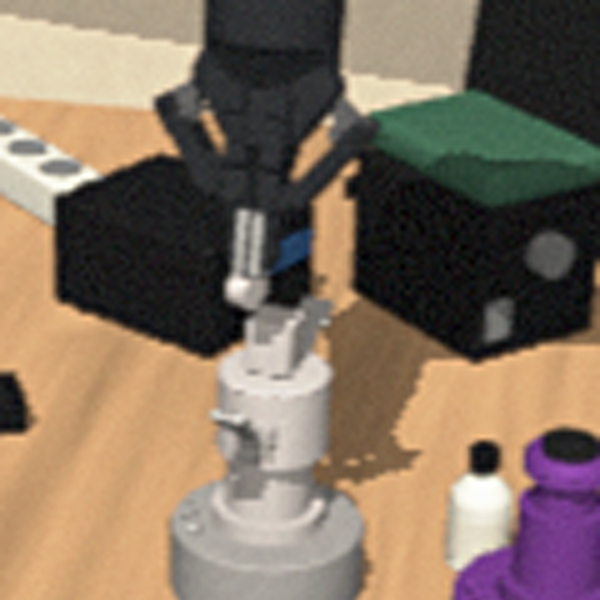

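The cap is seated: its flat top is at 153 mm, the boss top at 185 mm and both arms are raised. The near paddle is at (225,420) in the crop, with the shut fingertips at (247,290). Next I approach the near arm.

Request:
arm_command([
  {"fingers": -1,"x": -0.0026,"y": 0.0002,"z": 0.0165,"ax": 0,"ay": 0,"az": 0},
  {"fingers": -1,"x": -0.0026,"y": 0.0002,"z": 0.0165,"ax": 0,"ay": 0,"az": 0},
  {"fingers": -1,"x": -0.0026,"y": 0.0002,"z": 0.0165,"ax": 0,"ay": 0,"az": 0},
  {"fingers": -1,"x": -0.0026,"y": 0.0002,"z": 0.0165,"ax": 0,"ay": 0,"az": 0},
  {"fingers": -1,"x": 0,"y": 0,"z": 0,"ax": 0,"ay": 0,"az": 0},
  {"fingers": -1,"x": 0,"y": 0,"z": 0,"ax": 0,"ay": 0,"az": 0},
])

```text
clock: 13.52
tcp_pos: [0.5088, -0.1704, 0.1836]
orientation: [-2.313, -1.947, -0.203]
contact_force: [0.9, 0.0, -0.1]
grip_width: 0.0004
gripper_force: 0.0
```

```bash
python3 - <<'E'
from h import *
o=r.get_obs();print(o['tcp_pos'],o['contact_force'],Ro.from_rotvec(o['orientation']).as_matrix().round(3))
p,R=cam(-45,1,0);show(plan(p,R,8))
show(sweep(np.arange(-43,69.1,2),1,p,R))
E
```

```text
[ 0.50884021 -0.17044221  0.18356021] [ 0.93017351  0.02167695 -0.10986811] [[ 0.168  0.985  0.03 ]
 [ 0.97  -0.171  0.171]
 [ 0.174  0.    -0.985]]
[{"x": 0.0008, "z": 0.0012}, {"x": 0.0008, "y": 0.0001, "z": 0.0011, "az": 0.01}, {"x": 0.0008, "z": 0.0012, "ax": 0.01}, {"x": 0.0008, "z": 0.0012, "az": 0.01}, {"x": 0.0008, "y": 0.0001, "z": 0.0012}, {"x": 0.0008, "z": 0.0011}, {"x": 0.0008, "z": 0.0012, "ax": 0.01, "az": 0.01}, {"x": 0.0008, "y": 0.0001, "z": 0.0012}]
[{"x": 0.0012, "z": 0.0011, "ay": -0.64}, {"x": 0.0011, "z": 0.0012, "ay": -0.63}, {"x": 0.0011, "z": 0.0011, "ay": -0.64}, {"x": 0.0011, "z": 0.0012, "ay": -0.64}, {"x": 0.0011, "z": 0.0012, "ay": -0.63}, {"x": 0.001, "z": 0.0013, "ay": -0.64}, {"x": 0.001, "z": 0.0012, "ay": -0.63}, {"x": 0.001, "z": 0.0013, "ay": -0.64}, {"x": 0.0009, "z": 0.0013, "ay": -0.64}, {"x": 0.0009, "z": 0.0013, "ay": -0.63}]
[{"x": 0.0008, "z": 0.0013, "ay": -0.64}, {"x": 0.0008, "z": 0.0013, "ay": -0.64}, {"x": 0.0008, "z": 0.0013, "ay": -0.63}, {"x": 0.0008, "z": 0.0014, "ay": -0.64}, {"x": 0.0007, "z": 0.0014, "ay": -0.64}, {"x": 0.0007,
[... 1034 characters left out ...]
 "z": 0.0017, "ay": -0.64}, {"x": -0.0003, "z": 0.0016, "ay": -0.64}, {"x": -0.0003, "z": 0.0016, "ay": -0.63}, {"x": -0.0004, "z": 0.0016, "ay": -0.64}, {"x": -0.0004, "z": 0.0016, "ay": -0.64}, {"x": -0.0004, "z": 0.0015, "ay": -0.63}, {"x": -0.0004, "z": 0.0016, "ay": -0.64}, {"x": -0.0005, "z": 0.0015, "ay": -0.64}, {"x": -0.0005, "z": 0.0015, "ay": -0.63}, {"x": -0.0006, "z": 0.0015, "ay": -0.64}]
[{"x": -0.0006, "z": 0.0015, "ay": -0.63}, {"x": -0.0006, "z": 0.0015, "ay": -0.64}, {"x": -0.0006, "z": 0.0014, "ay": -0.64}, {"x": -0.0007, "z": 0.0015, "ay": -0.63}, {"x": -0.0007, "z": 0.0014, "ay": -0.64}, {"x": -0.0008, "z": 0.0013, "ay": -0.64}, {"x": -0.0007, "z": 0.0014, "ay": -0.63}]
```

Request:
arm_command([
  {"fingers": -1,"x": 0.0008,"y": 0,"z": 0.0012,"ax": 0,"ay": 0,"az": 0},
  {"fingers": -1,"x": 0.0008,"y": 0,"z": 0.0012,"ax": 0,"ay": 0,"az": 0},
  {"fingers": -1,"x": 0.0008,"y": 0,"z": 0.0012,"ax": 0,"ay": 0,"az": 0},
  {"fingers": -1,"x": 0.0008,"y": 0,"z": 0.0012,"ax": 0,"ay": 0,"az": 0},
  {"fingers": -1,"x": 0.0008,"y": 0,"z": 0.0012,"ax": 0,"ay": 0,"az": 0},
  {"fingers": -1,"x": 0.0008,"y": 0,"z": 0.0012,"ax": 0,"ay": 0,"az": 0},
  {"fingers": -1,"x": 0.0008,"y": 0,"z": 0.0012,"ax": 0,"ay": 0,"az": 0},
  {"fingers": -1,"x": 0.0008,"y": 0,"z": 0.0012,"ax": 0,"ay": 0,"az": 0},
])

```text
clock: 14.18
tcp_pos: [0.5106, -0.1625, 0.1753]
orientation: [-2.313, -1.947, -0.204]
contact_force: [-0.3, -0.0, -0.2]
grip_width: 0.0005
gripper_force: 0.0
```

Request:
arm_command([
  {"fingers": -1,"x": 0.0012,"y": 0,"z": 0.0012,"ax": 0,"ay": -0.64,"az": 0},
  {"fingers": -1,"x": 0.0011,"y": 0,"z": 0.0012,"ax": 0,"ay": -0.64,"az": 0},
  {"fingers": -1,"x": 0.0011,"y": 0,"z": 0.0012,"ax": 0,"ay": -0.64,"az": 0},
  {"fingers": -1,"x": 0.0011,"y": 0,"z": 0.0012,"ax": 0,"ay": -0.64,"az": 0},
  {"fingers": -1,"x": 0.0011,"y": 0,"z": 0.0012,"ax": 0,"ay": -0.64,"az": 0},
  {"fingers": -1,"x": 0.001,"y": 0,"z": 0.0012,"ax": 0,"ay": -0.64,"az": 0},
])

```text
clock: 14.68
tcp_pos: [0.512, -0.1556, 0.1694]
orientation: [-2.351, -1.978, -0.127]
contact_force: [-0.3, -3.1, 1.6]
grip_width: 0.0001
gripper_force: 1.3
```

Request:
arm_command([
  {"fingers": -1,"x": 0.001,"y": 0,"z": 0.0012,"ax": 0,"ay": -0.64,"az": 0},
  {"fingers": -1,"x": 0.001,"y": 0,"z": 0.0013,"ax": 0,"ay": -0.64,"az": 0},
  {"fingers": -1,"x": 0.0009,"y": 0,"z": 0.0013,"ax": 0,"ay": -0.64,"az": 0},
  {"fingers": -1,"x": 0.0009,"y": 0,"z": 0.0013,"ax": 0,"ay": -0.64,"az": 0},
  {"fingers": -1,"x": 0.0008,"y": 0,"z": 0.0013,"ax": 0,"ay": -0.64,"az": 0},
  {"fingers": -1,"x": 0.0008,"y": 0,"z": 0.0013,"ax": 0,"ay": -0.64,"az": 0},
  {"fingers": -1,"x": 0.0008,"y": 0,"z": 0.0013,"ax": 0,"ay": -0.64,"az": 0},
  {"fingers": -1,"x": 0.0008,"y": 0,"z": 0.0014,"ax": 0,"ay": -0.64,"az": 0},
  {"fingers": -1,"x": 0.0007,"y": 0,"z": 0.0014,"ax": 0,"ay": -0.64,"az": 0},
  {"fingers": -1,"x": 0.0007,"y": 0,"z": 0.0014,"ax": 0,"ay": -0.64,"az": 0},
])

```text
clock: 15.52
tcp_pos: [0.5135, -0.1462, 0.1566]
orientation: [2.4, 2.019, -0.004]
contact_force: [-1.0, -4.2, 4.6]
grip_width: -0.0001
gripper_force: 2.6
```

Request:
arm_command([
  {"fingers": -1,"x": 0.0006,"y": 0,"z": 0.0013,"ax": 0,"ay": -0.64,"az": 0},
  {"fingers": -1,"x": 0.0016,"y": 0,"z": 0.0013,"ax": 0,"ay": -0.64,"az": 0},
  {"fingers": -1,"x": 0.0019,"y": 0,"z": 0.0013,"ax": 0,"ay": -0.64,"az": 0},
  {"fingers": -1,"x": 0.0018,"y": 0,"z": 0.0014,"ax": 0,"ay": -0.64,"az": 0},
  {"fingers": -1,"x": 0.0018,"y": 0,"z": 0.0014,"ax": 0,"ay": -0.64,"az": 0},
  {"fingers": -1,"x": 0.0018,"y": 0,"z": 0.0015,"ax": 0,"ay": -0.64,"az": 0},
  {"fingers": -1,"x": 0.0017,"y": 0,"z": 0.0016,"ax": 0,"ay": -0.64,"az": 0},
  {"fingers": -1,"x": 0.0018,"y": 0,"z": 0.0016,"ax": 0,"ay": -0.64,"az": 0},
  {"fingers": -1,"x": 0.0016,"y": 0,"z": 0.0018,"ax": 0,"ay": -0.64,"az": 0},
  {"fingers": -1,"x": 0.0017,"y": 0,"z": 0.0017,"ax": 0,"ay": -0.64,"az": 0},
])

```text
clock: 16.35
tcp_pos: [0.5161, -0.1306, 0.1406]
orientation: [2.343, 1.972, -0.135]
contact_force: [-0.6, -2.7, 5.2]
grip_width: -0.0
gripper_force: 2.1
```

Request:
arm_command([
  {"fingers": -1,"x": 0.0016,"y": 0,"z": 0.0014,"ax": 0,"ay": -0.64,"az": 0},
  {"fingers": -1,"x": 0.0015,"y": 0,"z": 0.0015,"ax": 0,"ay": -0.64,"az": 0},
  {"fingers": -1,"x": 0.0015,"y": 0,"z": 0.0015,"ax": 0,"ay": -0.64,"az": 0},
  {"fingers": -1,"x": 0.0015,"y": 0,"z": 0.0017,"ax": 0,"ay": -0.64,"az": 0},
  {"fingers": -1,"x": 0.0015,"y": 0,"z": 0.0016,"ax": 0,"ay": -0.64,"az": 0},
  {"fingers": -1,"x": 0.0014,"y": 0,"z": 0.0018,"ax": 0,"ay": -0.64,"az": 0},
  {"fingers": -1,"x": 0.0013,"y": 0,"z": 0.0018,"ax": 0,"ay": -0.64,"az": 0},
  {"fingers": -1,"x": 0.0013,"y": 0,"z": 0.0019,"ax": 0,"ay": -0.64,"az": 0},
  {"fingers": -1,"x": 0.0001,"y": 0,"z": 0.0018,"ax": 0,"ay": -0.64,"az": 0},
  {"fingers": -1,"x": -0.0001,"y": 0,"z": 0.0017,"ax": 0,"ay": -0.64,"az": 0},
])

```text
clock: 17.18
tcp_pos: [0.5179, -0.1215, 0.1225]
orientation: [2.281, 1.921, -0.259]
contact_force: [0.1, -0.2, 5.4]
grip_width: 0.0005
gripper_force: 2.3
```

```bash
python3 - <<'E'
from h import *
b=grab('side');w=world(b);o=r.get_obs();print(o['tcp_pos'],cam(27,1)[0],o['contact_force'],o['joints'].round(2))
cv2.imwrite('pics/k2.png',cv2.resize(b['frame'][80:220,230:350],(600,700),interpolation=2)[:600,:,::-1])
E
```

```text
[ 0.51775944 -0.12111127  0.12212871] [ 0.51745304 -0.12246797  0.12300578] [-0.01389683 -1.13088239  2.75916069] [ 0.22  0.44 -0.3   2.    0.48  0.83 -0.57]
```

View pics/k2.png

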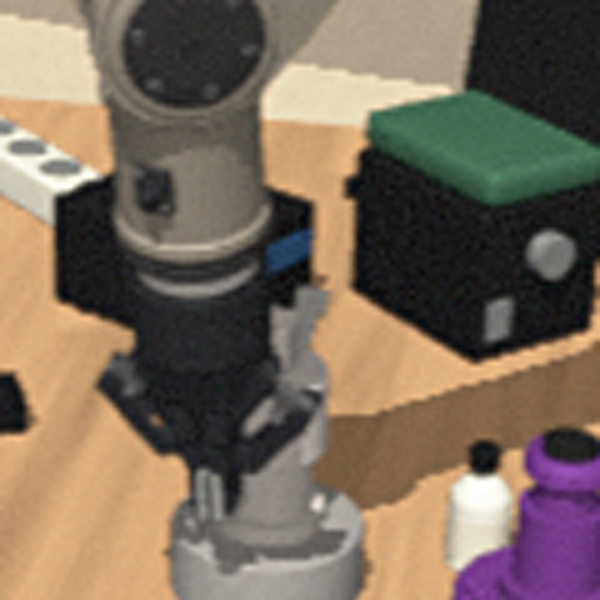

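The picture shows the gripper at (210,450) over the near arm, following it down, with the cap and far arm undisturbed. Continue.

Request:
arm_command([
  {"fingers": -1,"x": -0.0004,"y": 0,"z": 0.0017,"ax": 0,"ay": -0.64,"az": 0},
  {"fingers": -1,"x": -0.0004,"y": 0,"z": 0.0017,"ax": 0,"ay": -0.64,"az": 0},
  {"fingers": -1,"x": -0.0004,"y": 0,"z": 0.0016,"ax": 0,"ay": -0.64,"az": 0},
  {"fingers": -1,"x": -0.0004,"y": 0,"z": 0.0016,"ax": 0,"ay": -0.64,"az": 0},
  {"fingers": -1,"x": -0.0004,"y": 0,"z": 0.0017,"ax": 0,"ay": -0.64,"az": 0},
  {"fingers": -1,"x": -0.0003,"y": 0,"z": 0.0016,"ax": 0,"ay": -0.64,"az": 0},
  {"fingers": -1,"x": -0.0003,"y": 0,"z": 0.0016,"ax": 0,"ay": -0.64,"az": 0},
  {"fingers": -1,"x": -0.0004,"y": 0,"z": 0.0016,"ax": 0,"ay": -0.64,"az": 0},
  {"fingers": -1,"x": -0.0004,"y": 0,"z": 0.0016,"ax": 0,"ay": -0.64,"az": 0},
  {"fingers": -1,"x": -0.0004,"y": 0,"z": 0.0015,"ax": 0,"ay": -0.64,"az": 0},
])

```text
clock: 18.07
tcp_pos: [0.5167, -0.128, 0.1073]
orientation: [2.217, 1.869, -0.375]
contact_force: [1.7, 6.4, 1.1]
grip_width: 0.0001
gripper_force: 2.5
```

```bash
python3 - <<'E'
from h import *
o=r.get_obs();print(o['tcp_pos'],cam(47,1)[0],o['contact_force'])
show(sweep(np.arange(49.5,70,2),1))
E
```

```text
[ 0.51671635 -0.12801408  0.1073085 ] [ 0.5162752  -0.12925165  0.10813957] [1.69106573 6.40855684 1.13370961]
[{"x": -0.0021, "y": -0.0002, "z": 0.0016, "ax": 0.16, "ay": -0.76, "az": 0.09}, {"x": -0.0005, "z": 0.0015, "ay": -0.64}, {"x": -0.0005, "z": 0.0015, "ay": -0.64}, {"x": -0.0006, "z": 0.0015, "ay": -0.63}, {"x": -0.0005, "z": 0.0015, "ay": -0.64}, {"x": -0.0007, "z": 0.0015, "ay": -0.64}, {"x": -0.0006, "z": 0.0014, "ay": -0.63}, {"x": -0.0007, "z": 0.0014, "ay": -0.64}, {"x": -0.0007, "z": 0.0014, "ay": -0.63}, {"x": -0.0008, "z": 0.0014, "ay": -0.64}]
[{"x": -0.0008, "z": 0.0013, "ay": -0.64}]
```

Request:
arm_command([
  {"fingers": -1,"x": -0.0008,"y": 0,"z": 0.0015,"ax": 0,"ay": -0.64,"az": 0},
  {"fingers": -1,"x": -0.0008,"y": 0,"z": 0.0015,"ax": 0,"ay": -0.64,"az": 0},
  {"fingers": -1,"x": -0.0008,"y": 0,"z": 0.0015,"ax": 0,"ay": -0.64,"az": 0},
  {"fingers": -1,"x": -0.0008,"y": 0,"z": 0.0015,"ax": 0,"ay": -0.64,"az": 0},
  {"fingers": -1,"x": -0.0007,"y": 0,"z": 0.0015,"ax": 0,"ay": -0.64,"az": 0},
  {"fingers": -1,"x": -0.0007,"y": 0,"z": 0.0015,"ax": 0,"ay": -0.64,"az": 0},
])

```text
clock: 18.57
tcp_pos: [0.5156, -0.1352, 0.1004]
orientation: [2.176, 1.835, -0.443]
contact_force: [1.1, 6.1, -0.0]
grip_width: 0.0002
gripper_force: 2.7
```

```bash
python3 - <<'E'
from h import *
o=r.get_obs();print(o['tcp_pos'],cam(59,1)[0],cam(65,1)[0],o['contact_force'])
E
```

```text
[ 0.51557545 -0.13516215  0.10038264] [ 0.51521112 -0.13538015  0.10083627] [ 0.51459823 -0.13891003  0.09775505] [ 1.09380369e+00  6.05956715e+00 -1.48033540e-03]
```

Request:
arm_command([
  {"fingers": -1,"x": -0.0005,"y": 0,"z": 0.0007,"ax": 0,"ay": -0.3,"az": 0},
  {"fingers": -1,"x": -0.0005,"y": 0,"z": 0.0007,"ax": 0,"ay": -0.3,"az": 0},
  {"fingers": -1,"x": -0.0005,"y": 0,"z": 0.0007,"ax": 0,"ay": -0.3,"az": 0},
  {"fingers": -1,"x": -0.0005,"y": 0,"z": 0.0007,"ax": 0,"ay": -0.3,"az": 0},
])

```text
clock: 18.9
tcp_pos: [0.515, -0.1382, 0.0986]
orientation: [2.163, 1.824, -0.464]
contact_force: [1.4, 6.7, 0.4]
grip_width: 0.0001
gripper_force: 2.5
```

Request:
arm_command([
  {"fingers": -1,"x": -0.0006,"y": 0,"z": 0.0006,"ax": 0,"ay": -0.3,"az": 0},
  {"fingers": -1,"x": -0.0006,"y": 0,"z": 0.0006,"ax": 0,"ay": -0.3,"az": 0},
  {"fingers": -1,"x": -0.0006,"y": 0,"z": 0.0006,"ax": 0,"ay": -0.3,"az": 0},
])

```text
clock: 19.15
tcp_pos: [0.5146, -0.1406, 0.0977]
orientation: [2.154, 1.816, -0.479]
contact_force: [2.2, 6.3, -1.0]
grip_width: 0.0001
gripper_force: 2.5
```

Request:
arm_command([
  {"fingers": -1,"x": -0.0006,"y": 0,"z": 0.0004,"ax": 0,"ay": 0,"az": 0},
  {"fingers": -1,"x": -0.0006,"y": 0,"z": 0.0004,"ax": 0,"ay": 0,"az": 0},
  {"fingers": -1,"x": -0.0006,"y": 0,"z": 0.0004,"ax": 0,"ay": 0,"az": 0},
])

```text
clock: 19.4
tcp_pos: [0.5143, -0.1426, 0.0973]
orientation: [2.154, 1.817, -0.479]
contact_force: [1.2, 6.9, -1.2]
grip_width: 0.0002
gripper_force: 2.6
```

Request:
arm_command([
  {"fingers": -1,"x": -0.0006,"y": 0,"z": 0.0003,"ax": 0,"ay": 0,"az": 0},
  {"fingers": -1,"x": -0.0006,"y": 0,"z": 0.0003,"ax": 0,"ay": 0,"az": 0},
  {"fingers": -1,"x": -0.0006,"y": 0,"z": 0.0003,"ax": 0,"ay": 0,"az": 0},
  {"fingers": -1,"x": -0.0006,"y": 0,"z": 0.0003,"ax": 0,"ay": 0,"az": 0},
])

```text
clock: 19.73
tcp_pos: [0.5138, -0.1452, 0.0972]
orientation: [2.154, 1.817, -0.479]
contact_force: [1.5, 6.4, -2.1]
grip_width: -0.0004
gripper_force: 2.6
```

```bash
python3 - <<'E'
from h import *
b=grab('side');w=world(b);o=r.get_obs();print(o['tcp_pos'],o['contact_force'],o['moment'])
cv2.imwrite('pics/k3.png',cv2.resize(b['frame'][130:210,235:325],(675,600),interpolation=2)[:,:,::-1])
E
```

```text
[ 0.51372488 -0.14541971  0.09721305] [ 1.1364972   5.8233168  -1.23304029] [ 1.82151624 -0.38073816  0.08086892]
```

View pics/k3.png

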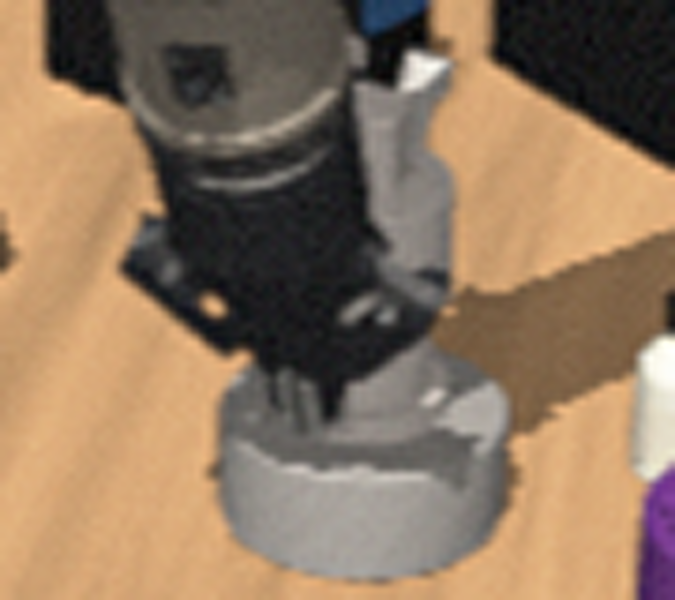

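The picture shows the fingers at (290,400) against the hanging arm, with the far arm still raised at (430,70). The force is still only the hinge resistance, so I creep on.

Request:
arm_command([
  {"fingers": -1,"x": -0.0005,"y": 0,"z": 0.0004,"ax": 0,"ay": 0,"az": 0},
  {"fingers": -1,"x": -0.0005,"y": 0,"z": 0.0004,"ax": 0,"ay": 0,"az": 0},
  {"fingers": -1,"x": -0.0005,"y": 0,"z": 0.0004,"ax": 0,"ay": 0,"az": 0},
  {"fingers": -1,"x": -0.0005,"y": 0,"z": 0.0004,"ax": 0,"ay": 0,"az": 0},
])

```text
clock: 20.12
tcp_pos: [0.5134, -0.1475, 0.0965]
orientation: [2.154, 1.817, -0.479]
contact_force: [1.4, 7.7, -1.5]
grip_width: -0.0002
gripper_force: 3.6
```

Request:
arm_command([
  {"fingers": -1,"x": -0.0005,"y": 0,"z": 0.0003,"ax": 0,"ay": 0,"az": 0},
  {"fingers": -1,"x": -0.0005,"y": 0,"z": 0.0003,"ax": 0,"ay": 0,"az": 0},
  {"fingers": -1,"x": -0.0005,"y": 0,"z": 0.0003,"ax": 0,"ay": 0,"az": 0},
])

```text
clock: 20.37
tcp_pos: [0.5135, -0.1479, 0.0963]
orientation: [2.154, 1.819, -0.476]
contact_force: [0.8, 12.3, -0.4]
grip_width: 0.0003
gripper_force: 5.4
```

Request:
arm_command([
  {"fingers": -1,"x": -0.0005,"y": 0,"z": 0.0003,"ax": 0,"ay": 0,"az": 0},
  {"fingers": -1,"x": -0.0005,"y": 0,"z": 0.0003,"ax": 0,"ay": 0,"az": 0},
  {"fingers": -1,"x": 0,"y": 0,"z": 0,"ax": 0,"ay": 0,"az": 0},
])

```text
clock: 20.62
tcp_pos: [0.5135, -0.1481, 0.0962]
orientation: [2.154, 1.82, -0.475]
contact_force: [1.0, 13.3, 0.1]
grip_width: 0.0001
gripper_force: 6.1
```

```bash
python3 - <<'E'
from h import *
o=r.get_obs();p0=o['tcp_pos'];R0=Ro.from_rotvec(o['orientation']);print(p0,o['contact_force'])
q=p0+np.r_[.03*np.array([.171,.985]),.01];w=q+[0,0,.165]
p,R=cam(-45,-1,.012);v=p.copy();v[2]=.265;print(q,w,v,p)
show(plan(q,R0,3,p0,R0));show(plan(w,tool(YAW,-10),6,q,R0));show(plan(v,R,6,w,tool(YAW,-10)));show(plan(p,R,5,v,R))
E
```

```text
[ 0.51347842 -0.14806706  0.09619437] [ 1.03658425 13.33119123  0.13009579]
[ 0.51860842 -0.11851706  0.10619437] [ 0.51860842 -0.11851706  0.27119437] [ 0.49358802 -0.25991646  0.265     ] [ 0.49358802 -0.25991646  0.18392762]
[{"x": 0.0077, "y": 0.0001, "z": -0.0072}, {"x": 0.0076, "z": -0.0073}, {"x": 0.0077, "y": 0.0001, "z": -0.0072}]
[{"x": -0.0116, "y": 0.0001, "z": -0.0249, "ax": 0.04, "ay": 2.5, "az": 0.04}, {"x": -0.0105, "z": -0.0254, "ax": 0.03, "ay": 2.5, "az": 0.04}, {"x": -0.0094, "y": 0.0001, "z": -0.0259, "ax": 0.04, "ay": 2.5, "az": 0.03}, {"x": -0.0083, "z": -0.0262, "ax": 0.04, "ay": 2.5, "az": 0.04}, {"x": -0.0071, "z": -0.0266, "ax": 0.04, "ay": 2.49, "az": 0.04}, {"x": -0.006, "y": 0.0001, "z": -0.0268, "ax": 0.03, "ay": 2.5, "az": 0.04}]
[{"x": -0.0234, "y": -0.0001, "z": 0.0052}, {"x": -0.0234, "y": -0.0001, "z": 0.0051}, {"x": -0.0234, "z": 0.0052}, {"x": -0.0234, "y": -0.0001, "z": 0.0052}, {"x": -0.0233, "y": -0.0001, "z": 0.0052}, {"x": -0.0234, "y": -0.0001, "z": 0.0051}]
[{"x": 0.0028, "z": 0.016}, {"x": 0.0028, "z": 0.0159}, {"x": 0.0028, "z": 0.016}, {"x": 0.0029, "z": 0.016}, {"x": 0.0028, "z": 0.0159}]
```

Force went from 7 to 13 N with almost no travel, so the stop is reached. Retreat and cross over to the other arm.

Request:
arm_command([
  {"fingers": -1,"x": 0.004,"y": 0,"z": -0.003,"ax": 0,"ay": 0,"az": 0},
  {"fingers": -1,"x": 0.01,"y": 0,"z": -0.009,"ax": 0,"ay": 0,"az": 0},
  {"fingers": -1,"x": 0.01,"y": 0,"z": -0.01,"ax": 0,"ay": 0,"az": 0},
  {"fingers": -1,"x": -0.0116,"y": 0,"z": -0.025,"ax": 0,"ay": 2.5,"az": 0},
  {"fingers": -1,"x": -0.0105,"y": 0,"z": -0.0254,"ax": 0,"ay": 2.5,"az": 0},
  {"fingers": -1,"x": -0.0094,"y": 0,"z": -0.026,"ax": 0,"ay": 2.5,"az": 0},
  {"fingers": -1,"x": -0.0083,"y": 0,"z": -0.0262,"ax": 0,"ay": 2.5,"az": 0},
  {"fingers": -1,"x": -0.0071,"y": 0,"z": -0.0266,"ax": 0,"ay": 2.5,"az": 0},
  {"fingers": -1,"x": -0.006,"y": 0,"z": -0.027,"ax": 0,"ay": 2.5,"az": 0},
  {"fingers": -1,"x": 0,"y": 0,"z": 0,"ax": 0,"ay": 0,"az": 0},
])

```text
clock: 21.45
tcp_pos: [0.5202, -0.1224, 0.2788]
orientation: [2.308, 1.935, -0.196]
contact_force: [1.0, -1.3, 0.5]
grip_width: 0.0004
gripper_force: 0.0
```

Request:
arm_command([
  {"fingers": -1,"x": -0.0234,"y": -0.0001,"z": 0.0052,"ax": 0,"ay": 0,"az": 0},
  {"fingers": -1,"x": -0.0234,"y": -0.0001,"z": 0.0052,"ax": 0,"ay": 0,"az": 0},
  {"fingers": -1,"x": -0.0234,"y": -0.0001,"z": 0.0052,"ax": 0,"ay": 0,"az": 0},
  {"fingers": -1,"x": -0.0234,"y": -0.0001,"z": 0.0052,"ax": 0,"ay": 0,"az": 0},
  {"fingers": -1,"x": -0.0234,"y": -0.0001,"z": 0.0052,"ax": 0,"ay": 0,"az": 0},
  {"fingers": -1,"x": -0.0234,"y": -0.0001,"z": 0.0052,"ax": 0,"ay": 0,"az": 0},
  {"fingers": -1,"x": 0,"y": 0,"z": 0,"ax": 0,"ay": 0,"az": 0},
  {"fingers": -1,"x": 0,"y": 0,"z": 0,"ax": 0,"ay": 0,"az": 0},
])

```text
clock: 22.12
tcp_pos: [0.4918, -0.2635, 0.2666]
orientation: [2.311, 1.94, -0.209]
contact_force: [-0.0, 1.1, -0.1]
grip_width: 0.0
gripper_force: 0.0
```

```bash
python3 - <<'E'
from h import *
b=grab('side');w=world(b);o=r.get_obs();print(o['tcp_pos'],o['contact_force'],o['joints'].round(2))
P=w.reshape(-1,3);d=P[:,:2]-CEN;u=d@[.171,.985];v=d@[.985,-.171]
for z in np.arange(.07,.13,.008):
    q=(abs(v)<.009)&(u>.028)&(u<.09)&(abs(P[:,2]-z)<.004);print(round(z,3),q.sum(),np.median(u[q]).round(4) if q.any() else '')
p,R=cam(-45,-1,.012);show(plan(p,R,5))
cv2.imwrite('pics/k4.png',cv2.resize(b['frame'][120:210,235:325],(600,600),interpolation=2)[:,:,::-1])
E
```

```text
[ 0.49242406 -0.26209984  0.26667591] [0.01330088 0.93135598 0.0400187 ] [ 0.46  0.26 -0.22  1.85  0.28  1.04 -0.06]
0.07 6 0.0574
0.078 15 0.0589
0.086 19 0.0539
0.094 11 0.0517
0.102 15 0.047
0.11 12 0.0441
0.118 13 0.0427
0.126 28 0.0406
[{"x": 0.0034, "y": 0.0001, "z": 0.0162, "ax": 0.01, "ay": 0.07}, {"x": 0.0034, "y": 0.0002, "z": 0.0162, "ax": 0.01, "ay": 0.07, "az": -0.01}, {"x": 0.0034, "y": 0.0001, "z": 0.0162, "ax": 0.02, "ay": 0.07}, {"x": 0.0034, "y": 0.0002, "z": 0.0162, "ax": 0.01, "ay": 0.07}, {"x": 0.0034, "y": 0.0001, "z": 0.0162, "ax": 0.01, "ay": 0.06, "az": -0.01}]
```

View pics/k4.png

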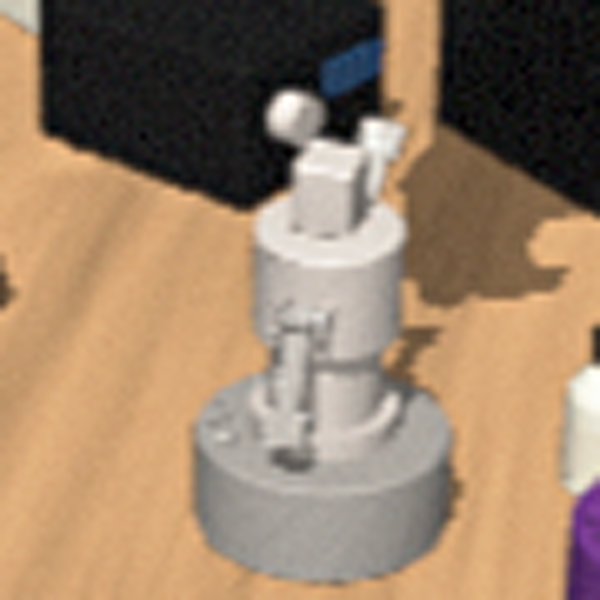

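The picture shows the near arm hanging closed at (295,390), with its end near z 0.072 and ρ about 59 mm as expected for 65°. The far arm is still raised at (380,135). I repeat the motion mirrored on the far arm.

Request:
arm_command([
  {"fingers": -1,"x": 0.0034,"y": 0.0001,"z": 0.0162,"ax": 0,"ay": 0.07,"az": 0},
  {"fingers": -1,"x": 0.0034,"y": 0.0001,"z": 0.0162,"ax": 0,"ay": 0.07,"az": 0},
  {"fingers": -1,"x": 0.0034,"y": 0.0001,"z": 0.0162,"ax": 0,"ay": 0.07,"az": 0},
  {"fingers": -1,"x": 0.0034,"y": 0.0001,"z": 0.0162,"ax": 0,"ay": 0.07,"az": 0},
  {"fingers": -1,"x": 0.0034,"y": 0.0001,"z": 0.0162,"ax": 0,"ay": 0.07,"az": 0},
  {"fingers": -1,"x": 0,"y": 0,"z": 0,"ax": 0,"ay": 0,"az": 0},
  {"fingers": -1,"x": 0,"y": 0,"z": 0,"ax": 0,"ay": 0,"az": 0},
])

```text
clock: 22.75
tcp_pos: [0.4936, -0.2589, 0.1838]
orientation: [2.311, 1.949, -0.202]
contact_force: [0.2, -0.4, 0.4]
grip_width: 0.0002
gripper_force: 0.0
```

```bash
python3 - <<'E'
from h import *
o=r.get_obs();print(o['tcp_pos'],o['contact_force'],Ro.from_rotvec(o['orientation']).as_matrix().round(3))
p,R=cam(-45,-1,0);show(plan(p,R,8))
show(sweep(np.arange(-43,-20,2),-1,p,R))
E
```

```text
[ 0.49355588 -0.25894569  0.18375889] [ 0.23551809 -0.41340359  0.4274864 ] [[ 0.166  0.986 -0.029]
 [ 0.971 -0.169 -0.171]
 [-0.173 -0.    -0.985]]
[{"x": -0.001, "z": 0.0012, "az": 0.02}, {"x": -0.001, "z": 0.0013, "ax": 0.01, "ay": -0.01, "az": 0.01}, {"x": -0.0009, "y": 0.0001, "z": 0.0012, "az": 0.02}, {"x": -0.001, "z": 0.0012, "az": 0.02}, {"x": -0.001, "z": 0.0012, "ay": -0.01, "az": 0.02}, {"x": -0.001, "z": 0.0013, "ax": 0.01, "az": 0.01}, {"x": -0.001, "y": 0.0001, "z": 0.0012, "az": 0.02}, {"x": -0.001, "z": 0.0012, "ay": -0.01, "az": 0.02}]
[{"x": -0.0012, "z": 0.0011, "ay": 0.64}, {"x": -0.0011, "z": 0.0012, "ay": 0.63}, {"x": -0.0011, "z": 0.0011, "ay": 0.64}, {"x": -0.0011, "z": 0.0012, "ay": 0.64}, {"x": -0.0011, "z": 0.0012, "ay": 0.63}, {"x": -0.001, "z": 0.0013, "ay": 0.64}, {"x": -0.001, "z": 0.0012, "ay": 0.63}, {"x": -0.001, "z": 0.0013, "ay": 0.64}, {"x": -0.0009, "z": 0.0013, "ay": 0.64}, {"x": -0.0009, "z": 0.0013, "ay": 0.63}]
[{"x": -0.0008, "z": 0.0013, "ay": 0.64}, {"x": -0.0008, "z": 0.0013, "ay": 0.64}]
```

Request:
arm_command([
  {"fingers": -1,"x": -0.001,"y": 0,"z": 0.0012,"ax": 0,"ay": 0,"az": 0},
  {"fingers": -1,"x": -0.001,"y": 0,"z": 0.0012,"ax": 0,"ay": 0,"az": 0},
  {"fingers": -1,"x": -0.001,"y": 0,"z": 0.0012,"ax": 0,"ay": 0,"az": 0},
  {"fingers": -1,"x": -0.001,"y": 0,"z": 0.0012,"ax": 0,"ay": 0,"az": 0},
  {"fingers": -1,"x": -0.001,"y": 0,"z": 0.0012,"ax": 0,"ay": 0,"az": 0},
  {"fingers": -1,"x": -0.001,"y": 0,"z": 0.0012,"ax": 0,"ay": 0,"az": 0},
  {"fingers": -1,"x": -0.001,"y": 0,"z": 0.0012,"ax": 0,"ay": 0,"az": 0},
  {"fingers": -1,"x": -0.001,"y": 0,"z": 0.0012,"ax": 0,"ay": 0,"az": 0},
])

```text
clock: 23.42
tcp_pos: [0.4918, -0.2702, 0.1761]
orientation: [2.312, 1.945, -0.201]
contact_force: [-0.3, -0.8, 0.9]
grip_width: -0.0
gripper_force: 0.0
```

Request:
arm_command([
  {"fingers": -1,"x": -0.0012,"y": 0,"z": 0.0012,"ax": 0,"ay": 0.64,"az": 0},
  {"fingers": -1,"x": -0.0011,"y": 0,"z": 0.0012,"ax": 0,"ay": 0.64,"az": 0},
  {"fingers": -1,"x": -0.0011,"y": 0,"z": 0.0012,"ax": 0,"ay": 0.64,"az": 0},
  {"fingers": -1,"x": -0.0011,"y": 0,"z": 0.0012,"ax": 0,"ay": 0.64,"az": 0},
  {"fingers": -1,"x": -0.0011,"y": 0,"z": 0.0012,"ax": 0,"ay": 0.64,"az": 0},
  {"fingers": -1,"x": -0.001,"y": 0,"z": 0.0012,"ax": 0,"ay": 0.64,"az": 0},
])

```text
clock: 23.92
tcp_pos: [0.491, -0.2773, 0.1703]
orientation: [2.348, 1.976, -0.122]
contact_force: [-0.0, 2.8, 4.5]
grip_width: -0.0002
gripper_force: 2.8
```

Contact at 5 N. I continue the swing with the mirrored rows.

Request:
arm_command([
  {"fingers": -1,"x": -0.001,"y": 0,"z": 0.0012,"ax": 0,"ay": 0.64,"az": 0},
  {"fingers": -1,"x": -0.001,"y": 0,"z": 0.0013,"ax": 0,"ay": 0.64,"az": 0},
  {"fingers": -1,"x": -0.0009,"y": 0,"z": 0.0013,"ax": 0,"ay": 0.64,"az": 0},
  {"fingers": -1,"x": -0.0009,"y": 0,"z": 0.0013,"ax": 0,"ay": 0.64,"az": 0},
  {"fingers": -1,"x": -0.0008,"y": 0,"z": 0.0013,"ax": 0,"ay": 0.64,"az": 0},
  {"fingers": -1,"x": -0.0008,"y": 0,"z": 0.0013,"ax": 0,"ay": 0.64,"az": 0},
  {"fingers": -1,"x": -0.0008,"y": 0,"z": 0.0013,"ax": 0,"ay": 0.64,"az": 0},
  {"fingers": -1,"x": -0.0008,"y": 0,"z": 0.0014,"ax": 0,"ay": 0.64,"az": 0},
  {"fingers": -1,"x": -0.0007,"y": 0,"z": 0.0014,"ax": 0,"ay": 0.64,"az": 0},
  {"fingers": -1,"x": -0.0007,"y": 0,"z": 0.0014,"ax": 0,"ay": 0.64,"az": 0},
])

```text
clock: 24.75
tcp_pos: [0.4894, -0.2872, 0.1577]
orientation: [-2.404, -2.022, -0.008]
contact_force: [0.1, 1.1, 5.0]
grip_width: 0.0001
gripper_force: 2.8
```

Request:
arm_command([
  {"fingers": -1,"x": -0.0006,"y": 0,"z": 0.0013,"ax": 0,"ay": 0.64,"az": 0},
  {"fingers": -1,"x": -0.0016,"y": 0,"z": 0.0013,"ax": 0,"ay": 0.64,"az": 0},
  {"fingers": -1,"x": -0.0019,"y": 0,"z": 0.0013,"ax": 0,"ay": 0.64,"az": 0},
  {"fingers": -1,"x": -0.0018,"y": 0,"z": 0.0014,"ax": 0,"ay": 0.64,"az": 0},
  {"fingers": -1,"x": -0.0018,"y": 0,"z": 0.0014,"ax": 0,"ay": 0.64,"az": 0},
  {"fingers": -1,"x": -0.0018,"y": 0,"z": 0.0015,"ax": 0,"ay": 0.64,"az": 0},
  {"fingers": -1,"x": -0.0017,"y": 0,"z": 0.0016,"ax": 0,"ay": 0.64,"az": 0},
  {"fingers": -1,"x": -0.0018,"y": 0,"z": 0.0016,"ax": 0,"ay": 0.64,"az": 0},
  {"fingers": -1,"x": -0.0016,"y": 0,"z": 0.0018,"ax": 0,"ay": 0.64,"az": 0},
  {"fingers": -1,"x": -0.0017,"y": 0,"z": 0.0017,"ax": 0,"ay": 0.64,"az": 0},
])

```text
clock: 25.58
tcp_pos: [0.4862, -0.302, 0.1413]
orientation: [-2.345, -1.973, -0.139]
contact_force: [0.1, 2.9, 5.3]
grip_width: 0.0003
gripper_force: 2.2
```

Request:
arm_command([
  {"fingers": -1,"x": -0.0015,"y": 0,"z": 0.0014,"ax": 0,"ay": 0.64,"az": 0},
  {"fingers": -1,"x": -0.0014,"y": 0,"z": 0.0015,"ax": 0,"ay": 0.64,"az": 0},
  {"fingers": -1,"x": -0.0014,"y": 0,"z": 0.0015,"ax": 0,"ay": 0.64,"az": 0},
  {"fingers": -1,"x": -0.0014,"y": 0,"z": 0.0017,"ax": 0,"ay": 0.64,"az": 0},
  {"fingers": -1,"x": -0.0013,"y": 0,"z": 0.0017,"ax": 0,"ay": 0.64,"az": 0},
  {"fingers": -1,"x": -0.0012,"y": 0,"z": 0.0018,"ax": 0,"ay": 0.64,"az": 0},
  {"fingers": -1,"x": -0.0011,"y": 0,"z": 0.0018,"ax": 0,"ay": 0.64,"az": 0},
  {"fingers": -1,"x": -0.0009,"y": 0,"z": 0.0018,"ax": 0,"ay": 0.64,"az": 0},
  {"fingers": -1,"x": 0,"y": 0,"z": 0.0018,"ax": 0,"ay": 0.64,"az": 0},
  {"fingers": -1,"x": 0.0002,"y": 0,"z": 0.0017,"ax": 0,"ay": 0.64,"az": 0},
])

```text
clock: 26.42
tcp_pos: [0.4849, -0.3098, 0.1235]
orientation: [-2.285, -1.921, -0.263]
contact_force: [-0.0, 0.2, 6.0]
grip_width: 0.0
gripper_force: 2.5
```

Request:
arm_command([
  {"fingers": -1,"x": 0.0004,"y": 0,"z": 0.0017,"ax": 0,"ay": 0.64,"az": 0},
  {"fingers": -1,"x": 0.0004,"y": 0,"z": 0.0017,"ax": 0,"ay": 0.64,"az": 0},
  {"fingers": -1,"x": 0.0004,"y": 0,"z": 0.0016,"ax": 0,"ay": 0.64,"az": 0},
  {"fingers": -1,"x": 0.0004,"y": 0,"z": 0.0016,"ax": 0,"ay": 0.64,"az": 0},
  {"fingers": -1,"x": 0.0004,"y": 0,"z": 0.0017,"ax": 0,"ay": 0.64,"az": 0},
  {"fingers": -1,"x": 0.0004,"y": 0,"z": 0.0016,"ax": 0,"ay": 0.64,"az": 0},
  {"fingers": -1,"x": 0.0004,"y": 0,"z": 0.0016,"ax": 0,"ay": 0.64,"az": 0},
  {"fingers": -1,"x": 0.0004,"y": 0,"z": 0.0016,"ax": 0,"ay": 0.64,"az": 0},
  {"fingers": -1,"x": 0.0004,"y": 0,"z": 0.0016,"ax": 0,"ay": 0.64,"az": 0},
  {"fingers": -1,"x": 0.0004,"y": 0,"z": 0.0015,"ax": 0,"ay": 0.64,"az": 0},
])

```text
clock: 27.25
tcp_pos: [0.4859, -0.3028, 0.1084]
orientation: [-2.222, -1.867, -0.38]
contact_force: [-1.7, -7.2, 1.3]
grip_width: 0.0
gripper_force: 2.7
```

Request:
arm_command([
  {"fingers": -1,"x": 0.0008,"y": 0,"z": 0.0015,"ax": 0,"ay": 0.64,"az": 0},
  {"fingers": -1,"x": 0.0008,"y": 0,"z": 0.0015,"ax": 0,"ay": 0.64,"az": 0},
  {"fingers": -1,"x": 0.0008,"y": 0,"z": 0.0015,"ax": 0,"ay": 0.64,"az": 0},
  {"fingers": -1,"x": 0.0008,"y": 0,"z": 0.0015,"ax": 0,"ay": 0.64,"az": 0},
  {"fingers": -1,"x": 0.0007,"y": 0,"z": 0.0015,"ax": 0,"ay": 0.64,"az": 0},
  {"fingers": -1,"x": 0.0007,"y": 0,"z": 0.0015,"ax": 0,"ay": 0.64,"az": 0},
  {"fingers": -1,"x": 0.0005,"y": 0,"z": 0.0007,"ax": 0,"ay": 0.3,"az": 0},
  {"fingers": -1,"x": 0.0005,"y": 0,"z": 0.0007,"ax": 0,"ay": 0.3,"az": 0},
  {"fingers": -1,"x": 0.0005,"y": 0,"z": 0.0007,"ax": 0,"ay": 0.3,"az": 0},
  {"fingers": -1,"x": 0.0005,"y": 0,"z": 0.0007,"ax": 0,"ay": 0.3,"az": 0},
])

```text
clock: 28.08
tcp_pos: [0.4873, -0.2929, 0.0994]
orientation: [-2.169, -1.821, -0.469]
contact_force: [-0.5, -6.5, -1.2]
grip_width: -0.0003
gripper_force: 2.7
```

Request:
arm_command([
  {"fingers": -1,"x": 0.0006,"y": 0,"z": 0.0006,"ax": 0,"ay": 0.3,"az": 0},
  {"fingers": -1,"x": 0.0006,"y": 0,"z": 0.0006,"ax": 0,"ay": 0.3,"az": 0},
  {"fingers": -1,"x": 0.0006,"y": 0,"z": 0.0006,"ax": 0,"ay": 0.3,"az": 0},
  {"fingers": -1,"x": 0.0006,"y": 0,"z": 0.0004,"ax": 0,"ay": 0,"az": 0},
  {"fingers": -1,"x": 0.0006,"y": 0,"z": 0.0004,"ax": 0,"ay": 0,"az": 0},
  {"fingers": -1,"x": 0.0006,"y": 0,"z": 0.0004,"ax": 0,"ay": 0,"az": 0},
])

```text
clock: 28.58
tcp_pos: [0.488, -0.2886, 0.098]
orientation: [-2.16, -1.813, -0.484]
contact_force: [-1.5, -8.5, -2.2]
grip_width: 0.0001
gripper_force: 3.8
```

Request:
arm_command([
  {"fingers": -1,"x": 0.0006,"y": 0,"z": 0.0004,"ax": 0,"ay": 0,"az": 0},
  {"fingers": -1,"x": 0.0006,"y": 0,"z": 0.0004,"ax": 0,"ay": 0,"az": 0},
  {"fingers": -1,"x": 0.0006,"y": 0,"z": 0.0004,"ax": 0,"ay": 0,"az": 0},
  {"fingers": -1,"x": 0.0006,"y": 0,"z": 0.0004,"ax": 0,"ay": 0,"az": 0},
])

```text
clock: 28.92
tcp_pos: [0.4881, -0.2882, 0.0978]
orientation: [-2.164, -1.814, -0.482]
contact_force: [-4.8, -12.5, 1.4]
grip_width: 0.0002
gripper_force: 6.5
```

Request:
arm_command([
  {"fingers": -1,"x": 0.0005,"y": 0,"z": 0.0003,"ax": 0,"ay": 0,"az": 0},
  {"fingers": -1,"x": 0.0005,"y": 0,"z": 0.0003,"ax": 0,"ay": 0,"az": 0},
  {"fingers": -1,"x": 0.0004,"y": 0,"z": 0.0003,"ax": 0,"ay": 0,"az": 0},
])

```text
clock: 29.17
tcp_pos: [0.4882, -0.2879, 0.0977]
orientation: [-2.166, -1.814, -0.481]
contact_force: [-5.0, -15.4, 3.6]
grip_width: -0.0001
gripper_force: 8.0
```

Stopped at 16 N with no travel, so it is closed. Retreat and check.

Request:
arm_command([
  {"fingers": -1,"x": -0.004,"y": 0,"z": -0.003,"ax": 0,"ay": 0,"az": 0},
  {"fingers": -1,"x": -0.01,"y": 0,"z": -0.009,"ax": 0,"ay": 0,"az": 0},
  {"fingers": -1,"x": -0.01,"y": 0,"z": -0.01,"ax": 0,"ay": 0,"az": 0},
  {"fingers": -1,"x": 0,"y": 0,"z": -0.02,"ax": 0,"ay": -2.5,"az": 0},
  {"fingers": -1,"x": 0,"y": 0,"z": -0.03,"ax": 0,"ay": -2.5,"az": 0},
  {"fingers": -1,"x": 0,"y": 0,"z": -0.03,"ax": 0,"ay": -2.5,"az": 0},
  {"fingers": -1,"x": -0.02,"y": 0,"z": -0.03,"ax": 0,"ay": -2.5,"az": 0},
  {"fingers": -1,"x": -0.04,"y": 0,"z": -0.02,"ax": 0,"ay": -2.5,"az": 0},
  {"fingers": -1,"x": -0.04,"y": 0,"z": 0,"ax": 0,"ay": -2.5,"az": 0},
  {"fingers": -1,"x": -0.04,"y": 0,"z": 0,"ax": 0,"ay": -2.5,"az": 0},
])

```text
clock: 30.0
tcp_pos: [0.454, -0.4899, 0.1983]
orientation: [-2.336, -1.967, -0.16]
contact_force: [0.2, -0.1, 0.9]
grip_width: 0.0
gripper_force: 0.0
```

Request:
arm_command([
  {"fingers": -1,"x": -0.04,"y": 0,"z": 0,"ax": 0,"ay": 0,"az": 0},
  {"fingers": -1,"x": -0.04,"y": 0,"z": 0,"ax": 0,"ay": 0,"az": 0},
  {"fingers": -1,"x": -0.04,"y": 0,"z": 0,"ax": 0,"ay": 0,"az": 0},
  {"fingers": -1,"x": -0.04,"y": 0,"z": 0,"ax": 0,"ay": 0,"az": 0},
  {"fingers": -1,"x": -0.04,"y": 0,"z": 0,"ax": 0,"ay": 0,"az": 0},
  {"fingers": -1,"x": -0.04,"y": 0,"z": 0,"ax": 0,"ay": 0,"az": 0},
  {"fingers": -1,"x": 0,"y": 0,"z": 0,"ax": 0,"ay": 0,"az": 0},
])

```text
clock: 30.58
tcp_pos: [0.4171, -0.7236, 0.1696]
orientation: [-2.337, -1.966, -0.178]
contact_force: [1.6, 8.7, 23.3]
grip_width: -0.0001
gripper_force: 11.5
```

```bash
python3 - <<'E'
from h import *
a=grab('top');b=grab('side');print(r.get_obs()['tcp_pos'],r.get_obs()['contact_force'])
for n,f in(('top',a),('side',b)):
    P=world(f).reshape(-1,3);d=P[:,:2]-CEN;u=d@[.171,.985];v=d@[.985,-.171]
    for nm,lo,hi,rr in(('captop',.145,.162,.03),('boss',.176,.2,.02)):
        q=P[(np.hypot(*d.T)<rr)&(P[:,2]>lo)&(P[:,2]<hi)];print(n,nm,len(q),np.median(q,0).round(4))
    for s in(1,-1):
        q=(abs(v)<.012)&(s*u>.034)&(s*u<.09)&(P[:,2]>.062)&(P[:,2]<.17)
        print(n,s,q.sum(),'u max',(s*u[q]).max().round(3) if q.any() else '', 'z max',P[q,2].max().round(3) if q.any() else '')
t=cv2.resize(a['frame'][165:265,300:400],(400,400),interpolation=2);s=cv2.resize(b['frame'][120:210,235:325],(400,400),interpolation=2)
cv2.imwrite('pics/end.png',np.hstack([t,s])[:,:,::-1])
E
```

```text
[ 0.4170709  -0.72332156  0.16969484] [ 2.76925362  0.57959399 17.61235866]
top captop 227 [ 0.496  -0.2074  0.1534]
top boss 104 [ 0.5005 -0.2179  0.1861]
top 1 65 u max 0.06 z max 0.137
top -1 57 u max 0.067 z max 0.153
side captop 126 [ 0.4998 -0.205   0.1527]
side boss 67 [ 0.4998 -0.2086  0.1847]
side 1 121 u max 0.065 z max 0.144
side -1 0 u max  z max
```

View pics/end.png

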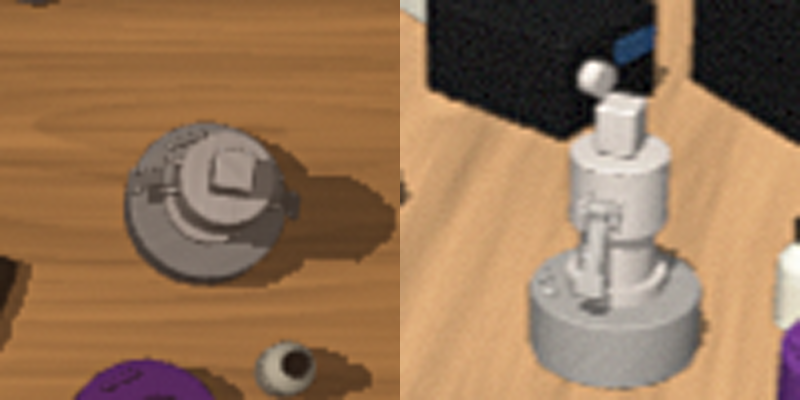

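Both arms are closed and the cap top is still at 153 mm. But my retreat brought the fingertips onto one of the boxes at about (0.42, -0.73), at roughly 20 N. I back off straight up along the path I came.

Request:
arm_command([
  {"fingers": -1,"x": 0,"y": 0,"z": -0.01,"ax": 0,"ay": 0,"az": 0},
  {"fingers": -1,"x": 0,"y": 0,"z": -0.02,"ax": 0,"ay": 0,"az": 0},
  {"fingers": -1,"x": 0.02,"y": 0,"z": -0.03,"ax": 0,"ay": 0,"az": 0},
  {"fingers": -1,"x": 0.03,"y": 0,"z": -0.02,"ax": 0,"ay": 0,"az": 0},
  {"fingers": -1,"x": 0.03,"y": 0,"z": -0.01,"ax": 0,"ay": 0,"az": 0},
  {"fingers": -1,"x": 0.02,"y": 0,"z": 0,"ax": 0,"ay": 0,"az": 0},
  {"fingers": -1,"x": 0,"y": 0,"z": 0,"ax": 0,"ay": 0,"az": 0},
  {"fingers": -1,"x": 0,"y": 0,"z": 0,"ax": 0,"ay": 0,"az": 0},
])

```text
clock: 31.35
tcp_pos: [0.4283, -0.6354, 0.2673]
orientation: [-2.332, -1.966, -0.162]
contact_force: [-0.4, 0.2, 0.1]
grip_width: 0.0
gripper_force: 0.0
```

```bash
python3 - <<'E'
from h import *
a=grab('top');o=r.get_obs();print(o['tcp_pos'],o['contact_force'],abs(o['qvel']).max())
z=np.load('f0.npz');d=cv2.absdiff(a['frame'],z['t']).max(2)
# shift of the two boxes between first and last picture
for nm,(y0,y1,x0,x1) in dict(green=(205,278,462,548),black=(135,208,447,520)).items():
    g0=cv2.cvtColor(z['t'][y0:y1,x0:x1],7).astype(np.float32);g1=cv2.cvtColor(a['frame'][y0:y1,x0:x1],7).astype(np.float32)
    print(nm,cv2.phaseCorrelate(g0,g1,cv2.createHanningWindow(g0.shape[::-1],cv2.CV_32F)),(d[y0:y1,x0:x1]>60).mean())
E
```

```text
[ 0.42721615 -0.6366107   0.26631803] [-0.39899753 -0.3715377  -0.61584675] 0.02346912285825994
green ((-0.06250856517220171, 0.3571895299952743), 0.8233360881098994) 0.08043963045555909
black ((0.524935364839962, 0.5403126802178093), 0.9681148681640624) 0.0
```

```bash
python3 -c "
from bench import r
print(r.hand_in())"
```

```text
the job is handed in; nothing more can be done
None
```

The tank is closed: the cap was pressed home and both cam arms were swung down to their stops (13–16 N), and I handed the job in at about 31 s; on the way out the shut fingertips bumped a background box (about 23 N), which shows no shift beyond half a pixel in the top view, though the arm partly hid it.

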